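# Hang the trolling weights from the bait tin on the rail

## Task

The lead trolling weights on their steel hangers are shut in the aluminium bait tin: lever its tight lid up with the flat horn-handled spike through the slot in the rim and open it wide. Hook every hanger that is in the tin onto the free stretch of the rail, before the brass band, and slide it along the rail past the band, so that all hang between the band and the far post; never lift a hanger on or off the rail beyond the band. Finally the tin must be shut again and the spike lie on its oak board, with everything else on the table left where it stands.

Things in the scene. Friction and masses are not known exactly. Their poses are not given: they have to be found in the camera images.
- tin: Aluminium bait tin, fixed, 130 mm (x) by 224 mm (y), 142 mm high to the rim, walls and floor 4 mm. Origin: centre of its underside; its x points from the front (with the pry slot) to the hinge side, z up. The hangers stand in a row along its y, 66 mm apart, the row's middle at the tin's centre (a place may be empty).
- tin_slot (a point): Centre of the pry slot in the tin's front wall, on the outside face: a notch in the rim 60 mm wide and 12 mm high (6 mm above and below this point), closed above by the lid's underside. Blade goes in along the tin's +x.
- tin_hinge (a point): Middle of the lid's hinge line at the rim's height on the far side of the tin; the hinge axis runs along the tin's y.
- lid (a joint): Opening angle of the tin's lid: 0 closed, grows as the front edge rises, stops at 1.75. The lid is a flat plate 130 by 224 by 4 mm lying on the rim, flush with the front wall, so that fingers cannot get under it. The hinge is stiff (0.2 N m of friction), about 2.5 N at the front edge lifts it, and the lid stays where it is left.
- rail: Round steel rail, 12 mm in diameter, 346 mm clear length along the body's y, its axis 200 mm above the table, held by two square 24 mm wooden posts (212 mm high) with 70 by 50 by 20 mm feet. Fixed. Origin: on the table under its middle; x points away from the robot, z up.
- rail_start (a point): Point on the rail's axis at the inner face of the post at the -y end, where the free stretch for hooking on begins.
- rail_mark (a point): Point on the rail's axis at the brass band, 8 mm wide, that is the mark; 138 mm from rail_start. Hooks slide over the band freely. Axes as the rail's: y along the rail towards rail_end.
- rail_end (a point): Point on the rail's axis at the inner face of the post at the +y end; 208 mm from the mark. The stretch between the brass band and this post is where the hangers belong.
- board: Dark oak board, fixed, 260 mm (x) by 100 mm (y), 15 mm thick, on which the spike lies. Origin: centre of its underside.
- spike: Flat horn-handled spike, 100 g, lying along its x. Handle 22 mm wide and 22 mm high from x = -101 to 0 (grip part -85 to 0), brass cross-guard 44 mm wide at x = 0 to 8, blunt flat steel blade 16 mm wide and 3 mm thick from x = 8 to 93 at mid-height (z = 11). Origin: on the underside, at the front end of the handle; the centre of mass lies about 30 mm behind it.
- spike_tip (a point): End of the spike's blade, at mid-thickness.
- hanger1: Lead weight on a steel hanger, 130 mm tall, 250 g, upright in the tin (may be absent), its x about along the tin's x. Origin: middle of underside. Weight (radius 20 mm) to z = 28, cross-piece to 34, flat shank at x = -19 to -14 up to 80, roof-shaped hook crown (top at 86), on the +x side a leg at x = 14 to 19 down to z = 64. Square wooden neck, 14 by 14 mm, z = 86 to 130: grip it here.
- hanger1_crook (a point): Where the rail's axis lies when this hanger hangs: 74 mm over its underside, on its middle line. The mouth faces the hanger's +x: with this point 25 mm higher than the rail's axis the rail passes in between the cross-piece (z = 34) and the leg (z = 64); then lower the hanger until the crown sits on the rail.
- hanger2: Lead weight on a steel hanger, 130 mm tall, 250 g, upright in the tin (may be absent), its x about along the tin's x. Origin: middle of underside. Weight (radius 22 mm) to z = 28, cross-piece to 34, flat shank at x = -19 to -14 up to 80, roof-shaped hook crown (top at 86), on the +x side a leg at x = 14 to 19 down to z = 64. Square wooden neck, 14 by 14 mm, z = 86 to 130: grip it here.
- hanger2_crook (a point): Where the rail's axis lies when this hanger hangs: 74 mm over its underside, on its middle line. The mouth faces the hanger's +x: with this point 25 mm higher than the rail's axis the rail passes in between the cross-piece (z = 34) and the leg (z = 64); then lower the hanger until the crown sits on the rail.
- hanger3: Lead weight on a steel hanger, 130 mm tall, 250 g, upright in the tin (may be absent), its x about along the tin's x. Origin: middle of underside. Weight (radius 18 mm) to z = 28, cross-piece to 34, flat shank at x = -19 to -14 up to 80, roof-shaped hook crown (top at 86), on the +x side a leg at x = 14 to 19 down to z = 64. Square wooden neck, 14 by 14 mm, z = 86 to 130: grip it here.
- hanger3_crook (a point): Where the rail's axis lies when this hanger hangs: 74 mm over its underside, on its middle line. The mouth faces the hanger's +x: with this point 25 mm higher than the rail's axis the rail passes in between the cross-piece (z = 34) and the leg (z = 64); then lower the hanger until the crown sits on the rail.
- cannonball1: Lead cannonball trolling weight, 54 mm, with a flat foot and an eye on top. Bystander: leave it alone. Origin: underside.
- cannonball2: Another lead cannonball trolling weight, 54 mm. Bystander: leave it alone. Origin: underside.
- plug: Red wooden diving plug, 100 mm long, lying. Bystander: leave it alone. Origin: underside.
- mug: White mug, 76 mm wide, 85 mm high. Bystander: leave it alone. Origin: underside.
- jar: Glass jar, 60 mm wide, 85 mm high. Bystander: leave it alone. Origin: underside.
- spool: Wooden line spool, 56 mm wide, 44 mm high. Bystander: leave it alone. Origin: underside.
- wrench: Steel wrench lying on the table. Bystander: leave it alone. Origin: underside.

How it is judged:
On the way, in this order (a step that is already met when the one before it is completed fails the run):
1. the spike levers the tin's lid up (spike pressing on the lid, lid past 0.25 rad) (contact force between spike and lid above 0.3 N and value of joint lid above 0.25 rad), for 0.05 s.
2. the lid stands wide open (past 1.2 rad) (value of joint lid above 1.2 rad), for 0.2 s.
3. all hangers present hang on the rail between the brass band and the far post (x of hanger1_crook in the frame of rail_mark between -0.012 and 0.012 m and z of hanger1_crook in the frame of rail_mark between -0.01 and 0.01 m and y of each of hanger1_crook, hanger2_crook, hanger3_crook in the frame of rail_mark above 0.006 m and y of each of hanger1_crook, hanger2_crook, hanger3_crook in the frame of rail_end below 0 m and angle between each of hanger1, hanger2, hanger3's own z axis and vertical below 0.25 rad and contact force between each of hanger1, hanger2, hanger3 and rail above 0.3 N and x of hanger2_crook in the frame of rail_mark between -0.012 and 0.012 m and z of hanger2_crook in the frame of rail_mark between -0.01 and 0.01 m and x of hanger3_crook in the frame of rail_mark between -0.012 and 0.012 m and z of hanger3_crook in the frame of rail_mark between -0.01 and 0.01 m), for 0.2 s.
At the end, for the whole second after the job is handed in: Every hanger hangs still, upright (0.25 rad), hooked on the rail (crook within 12 mm sideways, 10 mm in height), 6 mm or more past the mark; lid under 0.06 rad; spike at rest on the board (origin within 100 mm lengthwise, 45 mm across of its centre) (all of step 3 and linear speed of each of hanger1, hanger2, hanger3, spike below 0.03 m/s and value of joint lid below 0.06 rad and x of spike in the frame of board between -0.1 and 0.1 m and y of spike in the frame of board between -0.045 and 0.045 m and height (world z) of spike between 0.01 and 0.045 m); the robot touches nothing.
It fails at once if hanger1 is lifted on or off the rail past the brass band (crook 15 to 50 mm over the rail, within 20 mm sideways) (y of hanger1_crook in the frame of rail_mark above 0.008 m and y of hanger1_crook in the frame of rail_end below 0 m and z of hanger1_crook in the frame of rail_mark between 0.015 and 0.05 m and x of hanger1_crook in the frame of rail_mark between -0.02 and 0.02 m).
It fails at once if hanger2 is lifted on or off the rail past the brass band (crook 15 to 50 mm over the rail, within 20 mm sideways) (y of hanger2_crook in the frame of rail_mark above 0.008 m and y of hanger2_crook in the frame of rail_end below 0 m and z of hanger2_crook in the frame of rail_mark between 0.015 and 0.05 m and x of hanger2_crook in the frame of rail_mark between -0.02 and 0.02 m).
It fails at once if hanger3 is lifted on or off the rail past the brass band (crook 15 to 50 mm over the rail, within 20 mm sideways) (y of hanger3_crook in the frame of rail_mark above 0.008 m and y of hanger3_crook in the frame of rail_end below 0 m and z of hanger3_crook in the frame of rail_mark between 0.015 and 0.05 m and x of hanger3_crook in the frame of rail_mark between -0.02 and 0.02 m).
It fails at once if a bystander is shifted by more than 30 mm (distance of any of cannonball1, cannonball2, plug, mug, jar, spool, wrench from where it was at the start of the episode above 0.03 m).
Of hanger1, hanger2, hanger3 only 2 to 3 are there at a start; the rules pass over those that are not, and their reading is None.
At some moment in a run one of spike may be knocked a few centimetres aside while the robot is not near it.
Once in a run the grip may slacken for a moment while it holds something.
It also fails if it takes over 210 s, if anything falls off the work surface, if the arm or the gripper's body presses on something with over 40 N, if the wrist force passes 120 N, or if a joint passes its speed limit or range.

## Robot

A 7-joint arm with a two-finger parallel gripper is mounted at the origin on the work surface. World frame = base frame: x ahead of the robot, y to its left, z up, the work surface at z = 0. Lengths are in m, angles in rad, forces in N, time in s.
With the tool pointing down it reaches from about 0.425 to 0.925 m from the base axis. Payload 6.8 kg.
Tool frame: the origin (TCP) lies between the finger pads; the fingertips stand r.tcp_to_tips ahead of it and the grasp point (between the pads) is the TCP (r.tcp_to_tips is the distance from the TCP to the fingertips, in m); z points along the fingers, y is the line along which they close (so a half turn about z gives the same grasp; the last joint's range is limited). The gripper opens to 85 mm and grips with 20 to 120 N. Pads are 22 mm wide; open, the fingers measure 114 mm over their backs; the gripper's body (76 mm by 85 mm) begins 54 mm behind the grasp point. The pads swing forward as they close: fully open they stand 13 mm farther back than shut.
Start: joints at [1.166, 0.477, 0.022, 1.555, -0.011, 1.109, -0.083], TCP at [0.197, -0.646, 0.25] pointing down, gripper open.
Joint ranges: [-2.96, 2.96], [-0.34, 2.1], [-1.41, 1.46], [0.24, 2.44], [-1.37, 4.51], [0.17, 1.92], [-2.96, 2.96]. Speed limits (rad/s): [2.39, 2.39, 3.14, 3.14, 3.14, 3.14, 3.14].

## Interface

Orientations are given as a rotation vector (axis times angle).
In Python, from bench import r gives the robot as it stands.
- The arm moves only by the tool servo_tool, never from a script. Its argument "commands" is a list of rows, each a list of 2 entries, a list of its own where there are three numbers: the shift along the tool's x, y, z normalised to -1 to 1, where 1 is 250 mm, then the turn, a rotation vector about the tool's x, y, z normalised to -1 to 1, where 1 is 90 degrees. In form: [[[dx, dy, dz], [ax, ay, az]], ...]. A call has 1 to 20 rows; each row is the pose to reach, as a shift and turn from the pose commanded when the call began, along the tool's axes at that moment; what a row does not reach only later rows make up. A row lasts 1/10 s, in which the tool goes at most 50 mm and 8.59 degrees, less where a joint would pass 70% of its speed; a pose out of reach is approached as far as the arm can. A call with a number of a shift or a turn outside -1 to 1 is refused whole. A call with a gripper value outside its range is refused whole. "claw" is the closure, from 0 (fully open) to 1 (shut), set as the call begins (left out, the last holds). The fingers move at their own pace and stop on an object; "squeeze" is the grip in N (left out, the last holds). Time passes only in rows, so rows that repeat a pose let the fingers close. It gives the time, the measured TCP pose, the force, the opening and the grip force at its end, in the units of the state.
- r.get_obs(): the state, without advancing time (a new reading comes with each control period).
- r.grab_frame(name): name is "scene" or "top" or "wrist"; returns (picture, depth): 384x512x3 uint8, red, green, blue; 384x512 float32, m along the optical axis (not along the pixel's ray), 0 where there is no reading.
- r.camera_model(name): a dict with "fx", "fy", "cx", "cy" (pixels), "extrinsics" (4x4, takes a point from camera to world coordinates); the wrist camera has in their place "hand_eye" (4x4, takes a point from camera to tool coordinates, whose origin is the TCP and whose axes are the flange's). Camera axes: x right, y down, z forward; pixel columns grow to the right and rows downward; lengths in m; the calibration is good to about 2 mm. The wrist camera is an equidistant fisheye: a pixel r from the principal point sees the ray r / f radians off the axis. A picture is of the moment at which its call begins: read the wrist's pose just before it. camera_model takes no time and is no camera call.
- r.hand_in(): hands the job in; it is judged then, once.
Trained networks look in the newest picture that a camera, given by its name, has taken for a name from the list of things; names that differ only in an ending like _2 or _b are one class to them, and where a whole thing is asked for, a point or a joint stands for the part that bears it (a point fixed in the world has none). Each returns a list of dicts, best first, with "confidence" (0 to 1); they miss things now and then, are a little off and sometimes report something else, mostly with a low value. They report only what shows in the picture. A call takes as long as a camera call.
- r.boxes_of(camera, target): "uv" ([column, row] in pixels, amid what is visible of it).
- r.mark_of(camera, target): "uv" ([column, row] in pixels: a listed point, or the origin of a listed thing).
The state is a dict: "clock": time; "joints": joint angles; "qvel": joint speeds; "tau": joint torques, N m; "tcp_pos": TCP position; "orientation": TCP orientation; "contact_force": force on the tool from outside, world axes, zero at the start; "moment": the same for the moment, N m; "grip_width": finger opening in m; "gripper_force": force on a finger pad.
Only numpy, scipy, OpenCV 4.12 (cv2) and the standard library are available. Lean on these libraries where they do the work, as an engineer would, in place of code of your own. Each camera call takes 0.05 s, during which the arm holds its last target. There are 200 camera calls.

## Working session

There is one attempt and no reset: what is moved stays moved. The work goes in short steps, Python scripts to look and compute and a tool call to move; the robot and the scene stay as the last step left them, time stands still between calls to the robot, and variables do not carry over. Pictures are saved under pics/ and viewed, at most 14 in all, crops included, and the job is handed in when it is done.

Besides the shell and the picture viewer there is one more tool, called after ">>>" by a JSON object that holds its "name" and its "arguments". servo_tool: Moves the arm, as the interface text tells. Scaled input: -1 to 1 covers 250 mm each way for a shift and 90 degrees each way for a turn. Its arguments: {"type":"object","properties":{"commands":{"type":"array"},"claw":{"type":"number"},"squeeze":{"type":"number"}},"required":["commands"]}

```bash
ls; mkdir -p pics
cat > h.py <<'E'
import numpy as np,cv2
from scipy.spatial.transform import Rotation as R
from bench import r
np.set_printoptions(precision=4,suppress=True)
def px2w(cam,uv,d):
    m=r.camera_model(cam); u,v=uv
    p=np.array([(u-m['cx'])/m['fx']*d,(v-m['cy'])/m['fy']*d,d,1])
    return (np.array(m['extrinsics'])@p)[:3]
def cloud(cam,d):
    m=r.camera_model(cam); v,u=np.mgrid[:d.shape[0],:d.shape[1]]
    P=np.stack([(u-m['cx'])/m['fx']*d,(v-m['cy'])/m['fy']*d,d,np.ones_like(d)],-1)
    W=(P@np.array(m['extrinsics']).T)[...,:3]; W[d<=0]=np.nan
    return W
def save(n,im): cv2.imwrite('pics/'+n,cv2.cvtColor(im,cv2.COLOR_RGB2BGR))
E
cat > a.py <<'E'
from h import *
o=r.get_obs(); print({k:np.array(v) for k,v in o.items()}, r.tcp_to_tips)
for c in ['scene','top']:
    im,d=r.grab_frame(c); save(c+'0.png',im); np.save(c+'.npy',cloud(c,d))
    W=np.load(c+'.npy')
    m=r.camera_model(c); print(c,np.array(m['extrinsics']),m['fx'])
    for t in ['tin','tin_slot','tin_hinge','rail','rail_start','rail_mark','rail_end','board','spike','spike_tip','hanger1','cannonball1','plug','mug','jar','spool','wrench']:
        for q in r.mark_of(c,t)[:2]:
            u,v=q['uv']; print(t,np.round(q['uv'],1),round(q['confidence'],2),W[int(np.clip(round(v),0,383)),int(np.clip(round(u),0,511))])
E
python3 a.py
```

```text
pics
{'clock': array(0.), 'joints': array([ 1.1659,  0.4779,  0.0223,  1.5565, -0.0115,  1.1093, -0.0831]), 'qvel': array([ 0.001 ,  0.0003, -0.0001,  0.0002,  0.    ,  0.0006,  0.0021]), 'tau': array([  0.    , -59.6446,   1.6081, -28.1198,   0.0125,   0.0094,
        -0.    ]), 'tcp_pos': array([ 0.1973, -0.6449,  0.2493]), 'orientation': array([-3.1052, -0.4643,  0.0006]), 'contact_force': array([ 0.2065,  0.0101, -0.5418]), 'moment': array([-0.0427,  0.0107, -0.029 ]), 'gripper_force': array(0.), 'grip_width': array(0.0854)} 0.019
scene [[-0.4245  0.6699 -0.6091  1.152 ]
 [ 0.9052  0.2994 -0.3016  0.3268]
 [-0.0197 -0.6794 -0.7335  0.9223]
 [ 0.      0.      0.      1.    ]] 405.85543432669397
tin [161.8 204.2] 0.68 [ 0.5889 -0.2448  0.0847]
tin [256.5 220.7] 0.6 [0.6219 0.0622 0.2003]
tin_slot [168.6 183.9] 0.87 [ 0.5481 -0.2394  0.1284]
tin_hinge [136.1 164.3] 0.94 [ 0.5314 -0.3588  0.1446]
tin_hinge [247.8 198. ] 0.26 [ 0.4246 -0.0606  0.028 ]
rail_start [260.5 218.7] 0.75 [0.6161 0.0698 0.2048]
rail_mark [314.8 234.3] 0.55 [0.6074 0.1993 0.2077]
rail_end [384.7 224.6] 0.69 [ 
[... 1147 characters left out ...]
rk [169.9 173.7] 0.63 [0.6036 0.1958 0.2012]
rail_mark [144.7 301.9] 0.3 [0.3237 0.3299 0.0065]
rail_end [ 82.1 196.6] 0.89 [0.5833 0.4074 0.1826]
board [274.3 241.9] 0.58 [ 0.4296 -0.0305  0.0167]
spike [285.7 246.7] 0.89 [ 0.4103 -0.0586  0.0364]
spike_tip [322.3 239.6] 0.79 [ 0.4154 -0.1579  0.0274]
spike_tip [144.7 303.7] 0.26 [0.3186 0.3307 0.0053]
cannonball1 [276.4 135.6] 0.7 [ 0.7184 -0.0801  0.0435]
plug [145.6 261.9] 0.6 [0.426  0.3151 0.0197]
mug [204.7 147.9] 0.92 [0.6971 0.1174 0.0841]
jar [145.1 157.3] 0.94 [0.7034 0.2833 0.0604]
spool [348.2 267.4] 0.55 [ 0.3356 -0.2092  0.0433]
spool [142.8 303. ] 0.37 [0.3219 0.3343 0.0102]
wrench [143.2 299.8] 0.68 [ 0.3294  0.3366 -0.0003]
```

Run:
```python
import cv2,numpy as np
a=cv2.imread('pics/scene0.png');b=cv2.imread('pics/top0.png')
cv2.imwrite('pics/s1.png',cv2.resize(a,(800,600),interpolation=cv2.INTER_CUBIC));cv2.imwrite('pics/t1.png',cv2.resize(b,(800,600),interpolation=cv2.INTER_CUBIC))
```

```text
(no output)
```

View pics/s1.png

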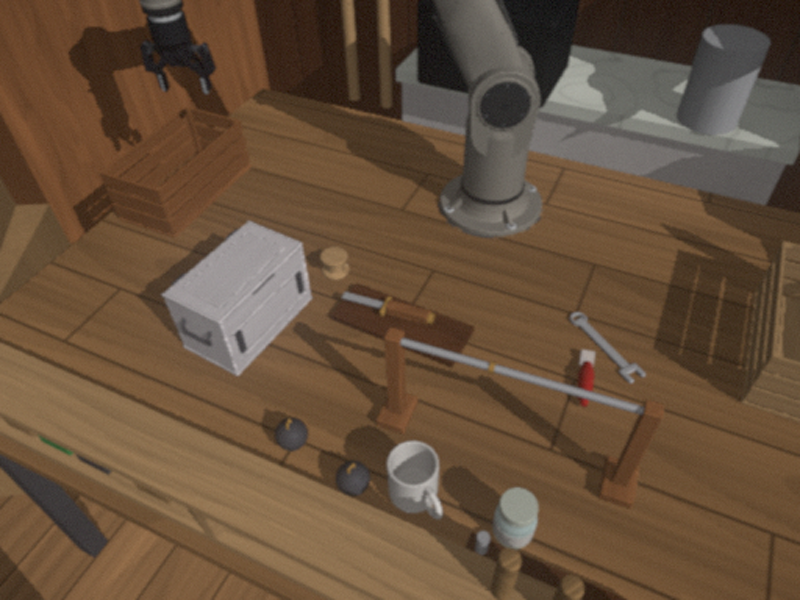

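View pics/t1.png

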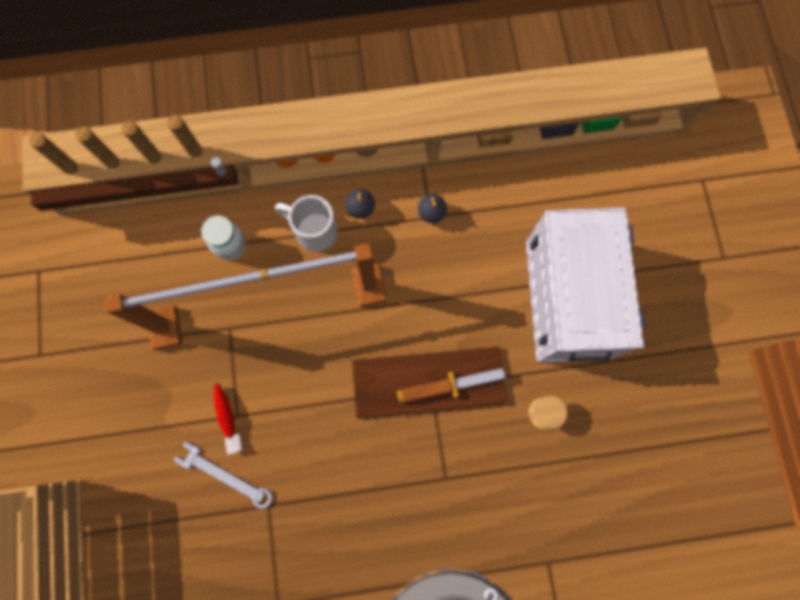

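The scene shows the tin (top view ~590,285; slot facing left, +y), the spike on the board (450,385) with its blade towards the tin, and the rail from (125,300) to (365,255) with its band at (265,272). The free stretch is on the tin side. I'll fit the geometry from the depth clouds next.

```bash
cat > fit.py <<'E'
from h import *
for c in ['scene','top']:
    W=np.load(c+'.npy').reshape(-1,3); W=W[~np.isnan(W[:,0])]
    box=lambda x0,x1,y0,y1,z0,z1:W[(W[:,0]>x0)&(W[:,0]<x1)&(W[:,1]>y0)&(W[:,1]<y1)&(W[:,2]>z0)&(W[:,2]<z1)]
    L=box(.38,.75,-.5,-.18,.135,.158)
    q=cv2.minAreaRect(L[:,:2].astype(np.float32)); print(c,'lid',len(L),np.median(L[:,2]),q); print(cv2.boxPoints(q))
    P=box(.5,.7,.08,.39,.185,.22); A=np.polyfit(P[:,1],P[:,0],1); print('rail x=',A,len(P),'ztop',np.percentile(P[:,2],[50,90]))
    for a in range(9):
        y0=.08+a*.034; Q=P[(P[:,1]>y0)&(P[:,1]<y0+.034)]; print(np.median(Q,0) if len(Q) else '',end=' ')
    print()
    B=box(.33,.5,-.17,.12,.010,.020); print('board',len(B),cv2.boxPoints(cv2.minAreaRect(B[:,:2].astype(np.float32))))
    S=box(.36,.46,-.17,.08,.0305,.06); q=cv2.minAreaRect(S[:,:2].astype(np.float32)); print('handle',len(S),np.median(S,0),np.percentile(S[:,2],90),q)
    G=box(.58,.64,.0,.08,.203,.23); print('post0',np.median(G,0),G.min(0),G.max(0)); G=box(.54,.62,.39,.46,.203,.23); print('post1',np.median(G,0),G.min(0),G.max(0))
    print('noise table',np.std(box(.3,.4,0,.1,-.02,.01)[:,2]),np.median(box(.3,.4,0,.1,-.02,.01)[:,2]))
E
python3 fit.py
```

```text
scene lid 2851 0.14660739317998306 ((0.5404921770095825, -0.30668798089027405), (0.14291903376579285, 0.23081637918949127), 84.44630432128906)
[[ 0.4187 -0.3666]
 [ 0.6484 -0.389 ]
 [ 0.6623 -0.2467]
 [ 0.4325 -0.2244]]
rail x= [-0.0674  0.6192] 791 ztop [0.2034 0.2061]
[0.6131 0.0968 0.2039] [0.611  0.1319 0.2032] [0.6085 0.1655 0.2037] [0.6069 0.1993 0.2039] [0.6039 0.2331 0.2031] [0.6016 0.2675 0.2034] [0.5991 0.3012 0.2032] [0.5971 0.3352 0.2034] [0.5949 0.3694 0.2034] 
board 1530 [[ 0.3684 -0.158 ]
 [ 0.4725 -0.1637]
 [ 0.487   0.0982]
 [ 0.3829  0.1039]]
handle 210 [ 0.4142 -0.0243  0.0355] 0.03813023229415237 ((0.4126620590686798, -0.04322558641433716), (0.04340818524360657, 0.13833944499492645), 11.162946701049805)
post0 [0.6147 0.0531 0.2103] [0.6013 0.0361 0.2031] [0.6267 0.0793 0.2139]
post1 [0.5918 0.4155 0.2103] [0.5768 0.3904 0.2033] [0.6017 0.4306 0.2141]
noise table 0.0020585306052008914 -0.0007506869324716003
top lid 4844 0.14646874530111043 ((0.5391371846199036, -0.3057664632797241), (0.14006119966506958, 0.22866028547286987), 83.97777557373047)
[[ 0.4181 -0.3634]
 [ 0.6455 -0.3874]
 [ 0.6602 -0.2481]
 [ 0.4328 -0.2241]]
rail x= [-0.067   0.6145] 713 ztop [0.2036 0.2062]
[0.6075 0.0967 0.2038] [0.6051 0.1306 0.2034] [0.6031 0.1649 0.204 ] [0.6005 0.1987 0.2041] [0.5988 0.2327 0.2035] [0.5967 0.2669 0.2036] [0.5939 0.3006 0.2036] [0.5916 0.3357 0.2031] [0.5893 0.3688 0.2035] 
board 2968 [[ 0.3691 -0.1561]
 [ 0.4691 -0.1612]
 [ 0.4824  0.0983]
 [ 0.3824  0.1034]]
handle 331 [ 0.4107 -0.0262  0.0355] 0.03809138757209807 ((0.41460737586021423, -0.06413312256336212), (0.1823752224445343, 0.043053820729255676), 87.80947875976562)
post0 [0.6107 0.0524 0.21  ] [0.6   0.038 0.203] [0.6247 0.0783 0.2143]
post1 [0.5871 0.415  0.2098] [0.5754 0.3902 0.2032] [0.5995 0.4306 0.2136]
noise table 0.0020345255045380807 -0.000566466818807454
```

```bash
cat >> h.py <<'E'
def down(a):  # tool down, tool x at yaw a (deg)
    a=np.radians(a); x=np.array([np.cos(a),np.sin(a),0]); z=np.array([0,0,-1.]); return np.stack([x,np.cross(z,x),z],1)
def pose():
    o=r.get_obs(); return np.array(o['tcp_pos']),R.from_rotvec(o['orientation']).as_matrix(),o
def plan(*wps):  # wps: (pos, Rmat)
    p0,R0,o=pose()
    print('t',round(float(o['clock']),1),'p',p0,'a',np.degrees(np.arctan2(R0[1,0],R0[0,0])).round(1),'w',round(float(o['grip_width']),4),'F',np.array(o['contact_force']).round(1))
    for p,Rm in wps:
        s=R0.T@(np.array(p)-p0)/.25; t=R.from_matrix(R0.T@Rm).as_rotvec()/(np.pi/2)
        n=max(np.linalg.norm(s)*5,np.linalg.norm(t)*90/8.59); print(s.round(3).tolist(),t.round(3).tolist(),'n>=%.1f'%n)
E
python3 -c "
from h import *
plan(([.33,-.33,.25],down(60)),([.47,-.05,.24],down(87)))"
```

```text
t 1.8 p [ 0.1974 -0.6455  0.2503] a 17.0 w 0.0853 F [ 0.   1.2 -0.8]
[0.876, -1.052, 0.001] [0.0, -0.0, -0.478] n>=6.8
[1.739, -1.959, 0.041] [0.0, -0.0, -0.778] n>=13.1
```

>>> {"name": "servo_tool", "arguments": {"commands": [[[0.84,-0.98,0],[0,0,-0.48]],[[0.84,-0.98,0],[0,0,-0.48]],[[0.84,-0.98,0],[0,0,-0.48]],[[0.84,-0.98,0],[0,0,-0.48]],[[0.84,-0.98,0],[0,0,-0.48]],[[0.84,-0.98,0],[0,0,-0.48]],[[0.84,-0.98,0],[0,0,-0.48]],[[0.84,-0.98,0],[0,0,-0.48]]], "claw": 0.3}}

```text
clock: 2.6
tcp_pos: [0.3285, -0.3464, 0.2508]
orientation: [2.713, 1.584, 0.001]
contact_force: [-0.3, -0.2, 0.7]
grip_width: 0.06
gripper_force: 0.0
```

```bash
python3 -c "
from h import *
plan(([.46,-.05,.26],down(87)))"
```

```text
t 2.6 p [ 0.3285 -0.3464  0.2508] a 60.6 w 0.06 F [-0.3 -0.2  0.7]
[1.291, -0.124, -0.036] [0.0, -0.0, -0.294] n>=6.5
```

>>> {"name": "servo_tool", "arguments": {"commands": [[[1,-0.1,0],[0,0,-0.3]],[[1,-0.1,0],[0,0,-0.3]],[[1,-0.1,0],[0,0,-0.3]],[[1,-0.1,0],[0,0,-0.3]],[[1,-0.1,0],[0,0,-0.3]],[[1,-0.1,0],[0,0,-0.3]],[[1,-0.1,0],[0,0,-0.3]]]}}

```text
clock: 3.3
tcp_pos: [0.4296, -0.1203, 0.2504]
orientation: [2.273, 2.168, 0.0]
contact_force: [-0.8, 0.9, 0.0]
grip_width: 0.0598
gripper_force: 0.0
```

```bash
cat >> h.py <<'E'
def wcloud(n=None):
    p,Rm,_=pose(); im,d=r.grab_frame('wrist'); m=r.camera_model('wrist')
    if n: save(n,im)
    v,u=np.mgrid[:d.shape[0],:d.shape[1]]; x=(u-m['cx'])/m['fx']; y=(v-m['cy'])/m['fy']; th=np.hypot(x,y)
    k=np.where(th>1e-6,np.tan(np.minimum(th,1.5))/np.maximum(th,1e-6),1)
    P=np.stack([x*k*d,y*k*d,d,np.ones_like(d)],-1)@np.array(m['hand_eye']).T
    W=P[...,:3]@Rm.T+p; W[(d<=0)|(th>1.3)]=np.nan
    return im,W
E
python3 - <<'E'
from h import *
im,W=wcloud('w1.png'); np.save('w1.npy',W)
plan()
print(np.array(r.camera_model('wrist')['hand_eye']))
F=W.reshape(-1,3);F=F[~np.isnan(F[:,0])]
S=F[(F[:,2]>.029)&(F[:,2]<.06)&(F[:,0]>.36)&(F[:,0]<.46)&(F[:,1]>-.17)&(F[:,1]<.08)]
print(len(S),np.median(S,0),cv2.minAreaRect(S[:,:2].astype(np.float32)))
for t in ['spike','spike_tip','tin_slot']:
    for q in r.mark_of('wrist',t)[:2]:
        u,v=np.round(q['uv']).astype(int); print(t,u,v,q['confidence'],W[min(v,383),min(u,511)])
E
```

```text
t 3.4 p [ 0.429  -0.1216  0.2503] a 87.2 w 0.0598 F [-0.2 -1.2  0.3]
[[-0.0003 -0.9654 -0.2607  0.0656]
 [ 1.     -0.0003  0.0002  0.0003]
 [-0.0003 -0.2607  0.9654 -0.1235]
 [ 0.      0.      0.      1.    ]]
1822 [ 0.4127 -0.0282  0.0364] ((0.4168678820133209, -0.05892885476350784), (0.17406074702739716, 0.042603347450494766), 87.8642807006836)
spike 239 121 0.87 [ 0.4176 -0.0635  0.0361]
spike_tip 249 197 0.68 [ 0.4243 -0.1556  0.0273]
```

View pics/w1.png

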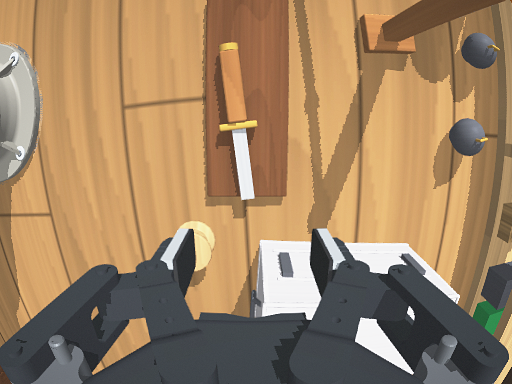

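The wrist view shows the spike's handle from (229,45) to (236,120), its guard at (238,125) and its tip at (248,197). I'll fit the spike's axis.

```bash
cat > sp.py <<'E'
from h import *
def spike(W):
    W=W[~np.isnan(W[...,0])]
    S=W[(W[:,2]>.031)&(W[:,2]<.045)&(W[:,0]>.34)&(W[:,0]<.5)&(W[:,1]>-.2)&(W[:,1]<.12)]
    yg=np.median(S[:,1])
    for k in range(2):
        A=np.polyfit(S[:,1],S[:,0],1); e=S[:,0]-np.polyval(A,S[:,1]); S=S[abs(e)<.013]
    # per-bin midline
    b=np.arange(S[:,1].min(),S[:,1].max(),.008); M=[]
    for y in b:
        q=S[abs(S[:,1]-y-.004)<.004]
        if len(q)>8: M.append([y+.004,(np.percentile(q[:,0],2)+np.percentile(q[:,0],98))/2])
    M=np.array(M); print(M.T); A=np.polyfit(M[:,0],M[:,1],1)
    print('axis x = %.4f*y+%.4f'%tuple(A),'yaw',np.degrees(np.arctan2(-1,-A[0])),'y range',S[:,1].min(),S[:,1].max())
    return A
if __name__=='__main__': spike(np.load('w1.npy'))
E
python3 sp.py
```

```text
[[-0.0695 -0.0615 -0.0535 -0.0455 -0.0375 -0.0295 -0.0215 -0.0135 -0.0055
   0.0025  0.0105  0.0185  0.0265]
 [ 0.4097  0.4127  0.4131  0.4135  0.4133  0.4129  0.412   0.4122  0.4115
   0.4114  0.4121  0.412   0.4106]]
axis x = -0.0088*y+0.4119 yaw -89.49733163067063 y range -0.0735121147279833 0.027786828200766403
```

Run:
```python
from h import *
W=np.load('w1.npy')
for (u,v) in [(229,47),(230,55),(232,75),(234,95),(236,115),(238,125),(240,140),(243,160),(245,180),(247,195)]:
    print(u,v,np.nanmedian(W[v-1:v+2,u-1:u+2].reshape(-1,3),0))
im=cv2.imread('pics/w1.png'); cv2.imwrite('pics/w1c.png',cv2.resize(im[25:215,190:300],None,fx=3,fy=3,interpolation=cv2.INTER_CUBIC))
```

```text
229 47 [0.4105 0.0227 0.0362]
230 55 [0.4113 0.0127 0.0373]
232 75 [ 0.4124 -0.0106  0.0361]
234 95 [ 0.4136 -0.0337  0.0369]
236 115 [ 0.4147 -0.0565  0.0373]
238 125 [ 0.4161 -0.0681  0.0328]
240 140 [ 0.4172 -0.0861  0.0274]
243 160 [ 0.4195 -0.1098  0.0279]
245 180 [ 0.4206 -0.1341  0.0278]
247 195 [ 0.422  -0.1529  0.0275]
```

View pics/w1c.png

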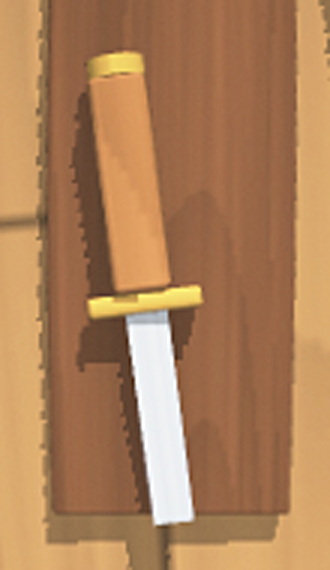

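```bash
python3 -c "
from h import *
plan(([.413,-.032,.10],down(93.8)),([.413,-.032,.037],down(93.8)))"
```

```text
t 3.5 p [ 0.4286 -0.1223  0.2501] a 87.0 w 0.0598 F [-1.  -0.4  0.2]
[0.358, -0.081, 0.6] [-0.0, 0.0, -0.075] n>=3.5
[0.358, -0.081, 0.852] [-0.0, 0.0, -0.075] n>=4.6
```

>>> {"name": "servo_tool", "arguments": {"commands": [[[0.358,-0.081,0.5],[0,0,-0.075]],[[0.358,-0.081,0.5],[0,0,-0.075]],[[0.358,-0.081,0.5],[0,0,-0.075]],[[0.358,-0.081,0.6],[0,0,-0.075]],[[0.358,-0.081,0.72],[0,0,-0.075]],[[0.358,-0.081,0.8],[0,0,-0.075]],[[0.358,-0.081,0.852],[0,0,-0.075]],[[0.358,-0.081,0.852],[0,0,-0.075]],[[0.358,-0.081,0.852],[0,0,-0.075]]], "claw": 0.4}}

```text
clock: 4.4
tcp_pos: [0.4133, -0.0309, 0.0374]
orientation: [-2.145, -2.295, 0.001]
contact_force: [-0.5, 0.5, 0.3]
grip_width: 0.0513
gripper_force: 0.0
```

```bash
python3 -c "
from h import *
plan(([.413,-.032,.037],down(93.8)))
p,Rm,o=pose();print(Rm,np.array(o['joints']))"
```

```text
t 4.4 p [ 0.4133 -0.0309  0.0374] a 93.9 w 0.0513 F [-0.5  0.5  0.3]
[-0.004, -0.002, 0.002] [-0.0, 0.0, 0.001] n>=0.0
[[-0.0675  0.9977 -0.0003]
 [ 0.9977  0.0675 -0.0003]
 [-0.0003 -0.0003 -1.    ]] [ 0.3129  0.4627 -0.4555  2.286   0.4444  0.4751 -0.4333]
```

>>> {"name": "servo_tool", "arguments": {"commands": [[[0,0,0],[0,0,0]],[[0,0,0],[0,0,0]],[[0,0,0],[0,0,0]],[[0,0,0],[0,0,0]],[[0,0,0],[0,0,0]],[[0,0,0],[0,0,0]],[[0,0,0],[0,0,0]],[[0,0,0],[0,0,0]],[[0,0,-0.2],[0,0,0]],[[0,0,-0.4],[0,0,0]],[[0,0,-0.65],[0,0,0]],[[0,0,-0.65],[0,0,0]],[[0,0,-0.65],[0,0,0]]], "claw": 1, "squeeze": 100}}

```text
clock: 5.7
tcp_pos: [0.4146, -0.0305, 0.2019]
orientation: [2.141, 2.292, 0.004]
contact_force: [0.7, 0.4, -1.8]
grip_width: 0.0196
gripper_force: 98.6
```

Run:
```python
from h import *
im,W=wcloud('w2.png'); p,Rm,o=pose()
for t in ['spike','spike_tip']:
    for q in r.mark_of('wrist',t)[:2]:
        u,v=np.round(q['uv']).astype(int); w=W[v,u]; print(t,u,v,q['confidence'],w,Rm.T@(w-p))
# blade in the tool frame
T=(W-p)@Rm
m=(np.abs(T[...,1])<.03)&(T[...,0]<-.045)&(T[...,0]>-.14)&(T[...,2]<.03)&(T[...,2]>-.03)
b=T[m]; print(len(b))
for x in np.arange(-.14,-.04,.01):
    q=b[(b[:,0]>=x)&(b[:,0]<x+.01)]
    if len(q)>3: print(x,len(q),np.median(q,0),np.percentile(q[:,1],[5,95]))
plan(([.5546,-.16,.20],down(84.2)))
```

```text
spike 254 289 0.62 [ 0.417  -0.0494  0.1999] [-0.0191  0.0024  0.0001]
0
t 5.8 p [ 0.4119 -0.0303  0.1982] a 93.9 w 0.0194 F [-0.1 -1.  -1.1]
[-0.557, 0.534, -0.009] [-0.002, 0.0, 0.108] n>=3.9
```

View pics/w2.png

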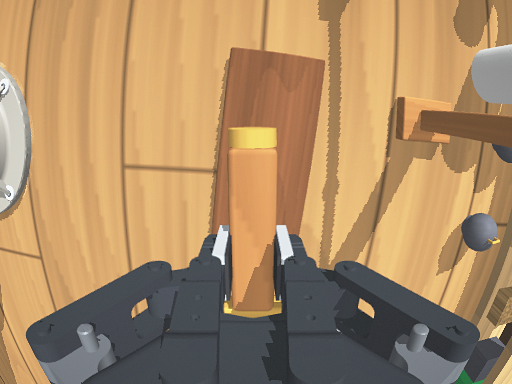

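Run:
```python
from h import *
im,W=wcloud(); p,Rm,o=pose(); T=(W-p)@Rm
for (u,v) in [(253,127),(253,131),(253,140),(253,160),(253,200),(253,240),(253,290)]: print(u,v,np.nanmedian(T[v-1:v+2,u-2:u+3].reshape(-1,3),0))
plan(([.561,-.097,.18],down(84.2)),([.561,-.097,.146],down(84.2)))
```

```text
253 127 [0.0516 0.0011 0.1825]
253 131 [0.0577 0.0006 0.0017]
253 140 [0.054  0.0006 0.0014]
253 160 [0.0453 0.0006 0.0015]
253 200 [0.0275 0.0006 0.0016]
253 240 [0.0084 0.0006 0.0015]
253 290 [-0.0193  0.0006  0.0011]
t 5.9 p [ 0.4118 -0.0302  0.198 ] a 94.0 w 0.0196 F [-0.8  0.1 -1.8]
[-0.308, 0.577, 0.07] [-0.002, -0.0, 0.108] n>=3.3
[-0.308, 0.577, 0.206] [-0.002, -0.0, 0.108] n>=3.4
```

>>> {"name": "servo_tool", "arguments": {"commands": [[[-0.27,0.58,0.07],[0,0,0.108]],[[-0.27,0.58,0.07],[0,0,0.108]],[[-0.27,0.58,0.07],[0,0,0.108]],[[-0.27,0.58,0.2],[0,0,0.108]],[[-0.27,0.58,0.2],[0,0,0.108]],[[-0.27,0.58,0.2],[0,0,0.108]],[[-0.27,0.58,0.2],[0,0,0.108]]]}}

```text
clock: 6.6
tcp_pos: [0.5619, -0.0865, 0.1499]
orientation: [-2.328, -2.108, 0.001]
contact_force: [0.4, 0.5, -1.2]
grip_width: 0.0197
gripper_force: 98.6
```

```bash
cat > c.py <<'E'
from h import *
import sys
im,d=r.grab_frame('scene'); W=cloud('scene',d); p,Rm,o=pose(); n=sys.argv[1]
cv2.imwrite('pics/'+n,cv2.resize(cv2.cvtColor(im,cv2.COLOR_RGB2BGR)[120:250,110:310],(800,520),interpolation=cv2.INTER_CUBIC))
for t in ['spike_tip','tin_slot']:
    for q in r.mark_of('scene',t)[:2]:
        u,v=np.round(q['uv']).astype(int); w=W[v,u]; print(t,u,v,round(q['confidence'],2),w)
plan(([.562,-.087,.148],down(84.2)))
E
python3 c.py s2.png
```

```text
spike_tip 169 183 0.59 [ 0.5466 -0.2399  0.1307]
spike_tip 178 183 0.53 [ 0.5435 -0.2108  0.1398]
tin_slot 168 181 0.71 [ 0.4426 -0.3394  0.003 ]
t 6.8 p [ 0.5625 -0.0871  0.1509] a 84.3 w 0.0195 F [-0.5 -0.2 -1.6]
[0.0, -0.002, 0.012] [0.001, 0.0, 0.001] n>=0.1
```

View pics/s2.png

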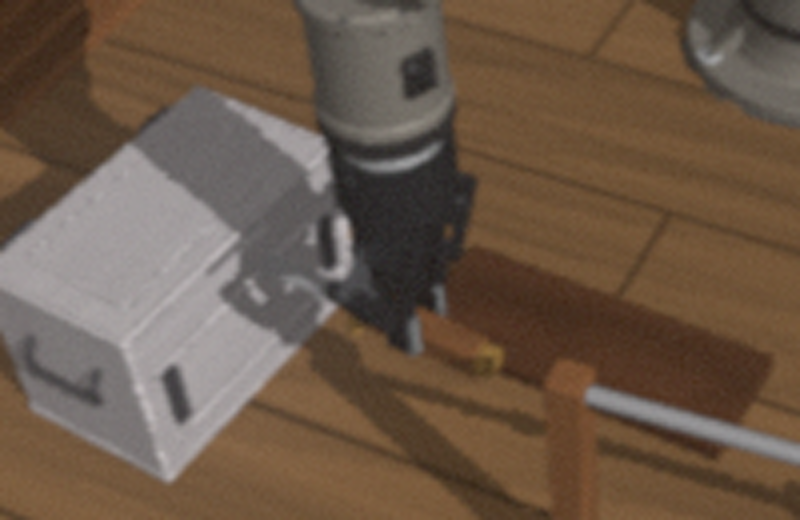

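>>> {"name": "servo_tool", "arguments": {"commands": [[[0,0,0.011],[0,0,0]],[[0,0,0.011],[0,0,0]],[[-0.04,0,0.011],[0,0,0]],[[-0.07,0,0.011],[0,0,0]],[[-0.1,0,0.011],[0,0,0]],[[-0.13,0,0.011],[0,0,0]],[[-0.16,0,0.011],[0,0,0]],[[-0.16,0,0.011],[0,0,0]]]}}

```text
clock: 7.55
tcp_pos: [0.5583, -0.129, 0.1469]
orientation: [2.332, 2.104, -0.001]
contact_force: [-0.5, 0.6, -1.3]
grip_width: 0.0194
gripper_force: 98.6
```

```bash
python3 c.py s3.png
```

```text
spike_tip 164 178 0.79 [ 0.5473 -0.2526  0.1456]
spike_tip 160 205 0.71 [ 0.5976 -0.2444  0.0896]
tin_slot 165 182 0.94 [ 0.5593 -0.2413  0.1456]
tin_slot 327 337 0.34 [0.7519 0.2915 0.0607]
t 7.7 p [ 0.5586 -0.1269  0.1471] a 84.2 w 0.02 F [-0.8  0.3 -1.3]
[0.16, -0.003, -0.004] [0.0, -0.0, 0.001] n>=0.8
```

View pics/s3.png

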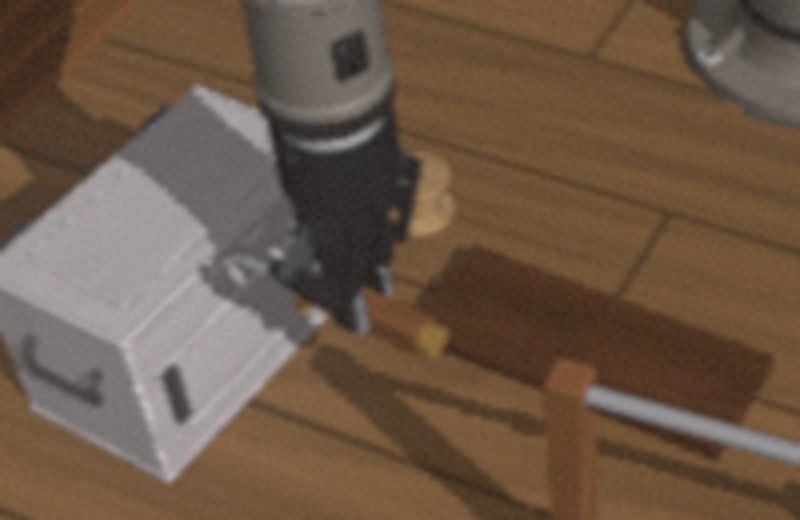

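Blade is about 20 mm into the slot with no force rise. I'll push it in further and lever.

>>> {"name": "servo_tool", "arguments": {"commands": [[[-0.05,0,0],[0,0,0]],[[-0.1,0,0],[0,0,0]],[[-0.1,0,0],[0,0,0]],[[-0.1,0,-0.03],[0,0,0]],[[-0.104,0,-0.075],[0,0,0]],[[-0.115,0,-0.125],[0,0,0]],[[-0.134,0,-0.172],[0,0,0]],[[-0.134,0,-0.172],[0,0,0]],[[-0.134,0,-0.172],[0,0,0]]]}}

```text
clock: 8.6
tcp_pos: [0.556, -0.1607, 0.1911]
orientation: [2.328, 2.106, 0.002]
contact_force: [-0.3, -0.6, -1.5]
grip_width: 0.0194
gripper_force: 98.6
```

```bash
cat > lid.py <<'E'
from h import *
for c in ['top','scene']:
    im,d=r.grab_frame(c); W=cloud(c,d).reshape(-1,3); 
    C=np.array([.540,-.3063]); tx=np.array([-.101,-.995]); ty=np.array([.995,-.101])
    q=W[:,:2]-C; s=q@tx; t=q@ty; 
    m=(abs(t)<.105)&(s>-.1)&(s<.12)&(W[:,2]>.05)&(W[:,2]<.32)
    # lid = side regions away from arm
    for nm,k in (('far',t>.06),('near',t<-.06)):
        mm=m&k; h=[]
        for a in np.arange(-.08,.12,.02):
            z=W[mm&(s>=a)&(s<a+.02),2]; h.append((round(a+.01,2),round(float(np.max(z)),3) if len(z)>3 else None))
        print(c,nm,h)
plan()
E
python3 lid.py
```

```text
top far [(np.float64(-0.07), None), (np.float64(-0.05), None), (np.float64(-0.03), None), (np.float64(-0.01), None), (np.float64(0.01), None), (np.float64(0.03), None), (np.float64(0.05), None), (np.float64(0.07), None), (np.float64(0.09), None), (np.float64(0.11), None)]
top near [(np.float64(-0.07), 0.145), (np.float64(-0.05), 0.206), (np.float64(-0.03), 0.195), (np.float64(-0.01), None), (np.float64(0.01), None), (np.float64(0.03), None), (np.float64(0.05), None), (np.float64(0.07), None), (np.float64(0.09), None), (np.float64(0.11), None)]
scene far [(np.float64(-0.07), 0.144), (np.float64(-0.05), 0.205), (np.float64(-0.03), 0.197), (np.float64(-0.01), 0.189), (np.float64(0.01), 0.178), (np.float64(0.03), 0.17), (np.float64(0.05), 0.16), (np.float64(0.07), 0.149), (np.float64(0.09), None), (np.float64(0.11), None)]
scene near [(np.float64(-0.07), 0.056), (np.float64(-0.05), None), (np.float64(-0.03), None), (np.float64(-0.01), 0.186), (np.float64(0.01), 0.179), (np.float64(0.03), 0.17), (np.float64(0.05), 0.16), (np.float64(0.07), 0.147), (np.float64(0.09), None), (np.float64(0.11), None)]
t 8.7 p [ 0.5557 -0.1605  0.1904] a 84.3 w 0.0195 F [ 0.7 -0.5 -0.7]
```

The lid is up to about 0.46 rad. I'll keep sweeping it open.

>>> {"name": "servo_tool", "arguments": {"commands": [[[-0.026,0,-0.044],[0,0,0]],[[-0.056,0,-0.084],[0,0,0]],[[-0.094,0,-0.118],[0,0,0]],[[-0.136,0,-0.148],[0,0,0]],[[-0.183,0,-0.168],[0,0,0]],[[-0.232,0,-0.184],[0,0,0]],[[-0.282,0,-0.191],[0,0,0]],[[-0.33,0,-0.191],[0,0,0]],[[-0.36,0,-0.191],[0,0,0]],[[-0.36,0,-0.191],[0,0,0]],[[-0.36,0,-0.191],[0,0,0]],[[-0.36,0,-0.191],[0,0,0]]]}}

```text
clock: 9.9
tcp_pos: [0.5458, -0.25, 0.2374]
orientation: [-2.33, -2.107, 0.001]
contact_force: [-0.0, 0.2, -0.4]
grip_width: 0.0195
gripper_force: 98.7
```

```bash
python3 lid.py
python3 - <<'E'
from h import *
im,_=r.grab_frame('scene'); cv2.imwrite('pics/s4.png',cv2.resize(cv2.cvtColor(im,cv2.COLOR_RGB2BGR)[70:260,60:310],(800,600),interpolation=cv2.INTER_CUBIC))
E
```

```text
top far [(np.float64(-0.07), 0.315), (np.float64(-0.05), None), (np.float64(-0.03), None), (np.float64(-0.01), None), (np.float64(0.01), None), (np.float64(0.03), None), (np.float64(0.05), None), (np.float64(0.07), None), (np.float64(0.09), None), (np.float64(0.11), None)]
top near [(np.float64(-0.07), 0.318), (np.float64(-0.05), 0.319), (np.float64(-0.03), 0.087), (np.float64(-0.01), 0.137), (np.float64(0.01), 0.084), (np.float64(0.03), None), (np.float64(0.05), 0.144), (np.float64(0.07), 0.247), (np.float64(0.09), None), (np.float64(0.11), None)]
scene far [(np.float64(-0.07), 0.317), (np.float64(-0.05), 0.318), (np.float64(-0.03), None), (np.float64(-0.01), None), (np.float64(0.01), None), (np.float64(0.03), None), (np.float64(0.05), 0.144), (np.float64(0.07), 0.267), (np.float64(0.09), 0.273), (np.float64(0.11), None)]
scene near [(np.float64(-0.07), 0.317), (np.float64(-0.05), 0.316), (np.float64(-0.03), None), (np.float64(-0.01), 0.116), (np.float64(0.01), 0.103), (np.float64(0.03), None), (np.float64(0.05), 0.134), (np.float64(0.07), 0.235), (np.float64(0.09), None), (np.float64(0.11), None)]
t 10.0 p [ 0.546  -0.2498  0.2376] a 84.3 w 0.02 F [ 0.8  0.2 -0.6]
```

View pics/s4.png

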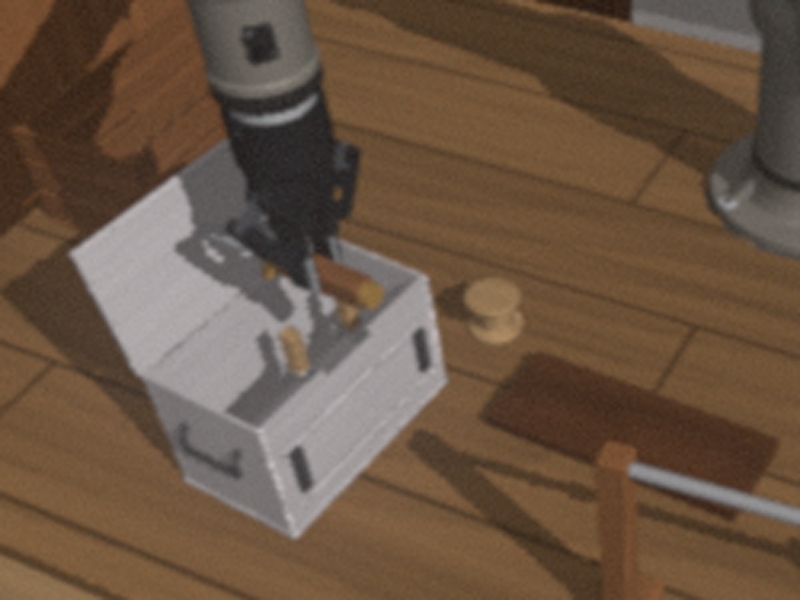

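The lid stands wide open, past vertical. Two necks show in the tin so far, around (295,350) and (345,315). Next I'll return the spike to the board.

```bash
python3 -c "
from h import *
plan(([.55,-.17,.25],down(84.2)),([.426,.008,.12],down(87)),([.426,.008,.0385],down(87)))"
```

```text
t 10.1 p [ 0.5461 -0.2497  0.2377] a 84.3 w 0.0196 F [ 0.1 -0.7 -0.9]
[0.319, -0.016, -0.049] [-0.0, 0.0, 0.001] n>=1.6
[0.978, -0.581, 0.471] [-0.0, 0.0, -0.03] n>=6.2
[0.978, -0.581, 0.797] [-0.0, 0.0, -0.03] n>=6.9
```

>>> {"name": "servo_tool", "arguments": {"commands": [[[0.32,-0.016,-0.049],[0,0,0]],[[0.32,-0.016,-0.049],[0,0,0]],[[0.978,-0.581,0.3],[0,0,-0.03]],[[0.978,-0.581,0.4],[0,0,-0.03]],[[0.978,-0.581,0.47],[0,0,-0.03]],[[0.978,-0.581,0.47],[0,0,-0.03]],[[0.978,-0.581,0.47],[0,0,-0.03]],[[0.978,-0.581,0.6],[0,0,-0.03]],[[0.978,-0.581,0.7],[0,0,-0.03]],[[0.978,-0.581,0.76],[0,0,-0.03]],[[0.978,-0.581,0.787],[0,0,-0.03]],[[0.978,-0.581,0.795],[0,0,-0.03]],[[0.978,-0.581,0.795],[0,0,-0.03]]]}}

```text
clock: 11.35
tcp_pos: [0.4267, 0.0079, 0.0394]
orientation: [2.28, 2.161, 0.001]
contact_force: [-0.3, 0.0, -1.2]
grip_width: 0.0201
gripper_force: 98.7
```

```bash
python3 -c "
from h import *
plan(([.426,.008,.0385],down(87)))"
```

```text
t 11.3 p [0.4267 0.0079 0.0394] a 86.9 w 0.0201 F [-0.3  0.  -1.2]
[0.0, -0.003, 0.004] [0.0, -0.0, -0.001] n>=0.0
```

>>> {"name": "servo_tool", "arguments": {"commands": [[[0,0,0.004],[0,0,0]],[[0,0,0.004],[0,0,0]],[[0,0,0.004],[0,0,0]],[[0,0,0.004],[0,0,0]],[[0,0,-0.1],[0,0,0]],[[0,0,-0.3],[0,0,0]],[[0,0,-0.7],[0,0,0]],[[0,0,-0.95],[0,0,0]],[[-0.4,0.2,-0.95],[0,0,0.1]],[[-0.8,0.4,-0.95],[0,0,0.3]],[[-0.8,0.4,-0.95],[0,0,0.5]],[[-0.8,0.4,-0.95],[0,0,0.5]],[[-0.8,0.4,-0.95],[0,0,0.5]],[[-0.8,0.4,-0.95],[0,0,0.5]]], "claw": 0.4}}

```text
clock: 12.75
tcp_pos: [0.5164, -0.2031, 0.2772]
orientation: [2.938, 1.106, 0.002]
contact_force: [-0.6, -0.5, 0.4]
grip_width: 0.0511
gripper_force: 0.0
```

```bash
python3 -c "
from h import *
plan(([.50,-.30,.33],down(-5.8)))"
```

```text
t 12.8 p [ 0.5164 -0.2031  0.2772] a 41.2 w 0.0511 F [-0.6 -0.5  0.4]
[-0.305, 0.249, -0.21] [0.002, -0.001, 0.523] n>=5.5
```

>>> {"name": "servo_tool", "arguments": {"commands": [[[-0.1,0.1,-0.21],[0,0,0.523]],[[-0.305,0.249,-0.21],[0,0,0.523]],[[-0.305,0.249,-0.21],[0,0,0.523]],[[-0.305,0.249,-0.21],[0,0,0.523]],[[-0.305,0.249,-0.21],[0,0,0.523]],[[-0.305,0.249,-0.21],[0,0,0.523]],[[-0.305,0.249,-0.21],[0,0,0.523]],[[-0.305,0.249,-0.21],[0,0,0.523]]]}}

```text
clock: 13.55
tcp_pos: [0.5001, -0.2944, 0.329]
orientation: [-3.139, 0.137, 0.0]
contact_force: [-0.2, -0.0, -0.4]
grip_width: 0.0509
gripper_force: 0.0
```

Run:
```python
from h import *
im,W=wcloud('w3.png'); np.save('w3.npy',W); plan()
F=W.reshape(-1,3);F=F[~np.isnan(F[:,0])]
C=np.array([.540,-.3063]); tx=np.array([-.101,-.995]); ty=np.array([.995,-.101])
q=F[:,:2]-C; s=q@tx; t=q@ty
m=(abs(s)<.055)&(abs(t)<.105)
for k in (-.066,0,.066):
    n=m&(abs(t-k)<.03)
    P=F[n&(F[:,2]>.125)&(F[:,2]<.14)]
    print(k,n.sum(),len(P)); 
    if len(P)>10:
        print(np.median(P,0),cv2.minAreaRect(P[:,:2].astype(np.float32)), 'mid', (P.min(0)+P.max(0))/2)
for c in ['hanger1','hanger2','hanger3']:
    for x in r.mark_of('wrist',c)[:3]: 
        u,v=np.round(x['uv']).astype(int); print(c,u,v,round(x['confidence'],2),W[v,u])
```

```text
t 13.6 p [ 0.5002 -0.2944  0.329 ] a -5.0 w 0.0516 F [-0.7  0.6  0.4]
-0.066 8039 168
[ 0.4777 -0.2915  0.1339] ((0.47684696316719055, -0.29146453738212585), (0.012404223904013634, 0.0139694232493639), 84.74848937988281) mid [ 0.477  -0.2915  0.1313]
0 24648 169
[ 0.5435 -0.3036  0.1336] ((0.5434272289276123, -0.30349409580230713), (0.013427834026515484, 0.014104037545621395), 1.6426992416381836) mid [ 0.5433 -0.3036  0.1306]
0.066 2889 0
hanger1 253 174 0.89 [ 0.4792 -0.2935  0.0365]
hanger1 254 128 0.61 [ 0.5496 -0.3006  0.1346]
hanger2 253 174 0.89 [ 0.4792 -0.2935  0.0365]
hanger2 254 128 0.61 [ 0.5496 -0.3006  0.1346]
hanger3 253 174 0.89 [ 0.4792 -0.2935  0.0365]
hanger3 254 128 0.61 [ 0.5496 -0.3006  0.1346]
```

View pics/w3.png

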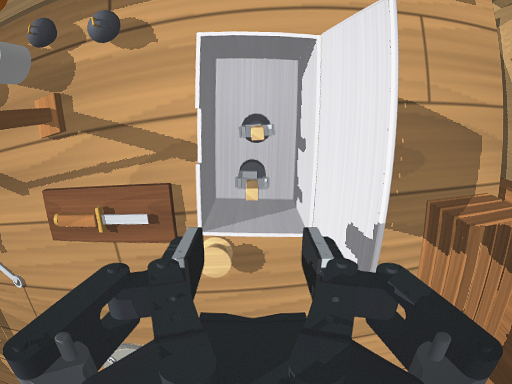

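Two hangers are present: one at the near place (252,185) and one in the middle (257,130). The far place is empty. I'll take the near one first.

```bash
python3 -c "
from h import *
plan(([.477,-.2915,.19],down(-5.5)),([.477,-.2915,.117],down(-5.5)))"
```

```text
t 13.8 p [ 0.5002 -0.2945  0.329 ] a -5.1 w 0.0513 F [-0.2  0.3 -0.7]
[-0.093, -0.004, 0.556] [-0.0, 0.0, 0.005] n>=2.8
[-0.093, -0.004, 0.848] [-0.0, 0.0, 0.005] n>=4.3
```

Lower, close gently, and lift.

>>> {"name": "servo_tool", "arguments": {"commands": [[[-0.093,-0.004,0.3],[0,0,0.005]],[[-0.093,-0.004,0.556],[0,0,0.005]],[[-0.093,-0.004,0.65],[0,0,0.005]],[[-0.093,-0.004,0.75],[0,0,0.005]],[[-0.093,-0.004,0.82],[0,0,0.005]],[[-0.093,-0.004,0.848],[0,0,0.005]],[[-0.093,-0.004,0.848],[0,0,0.005]]]}}

```text
clock: 14.45
tcp_pos: [0.4771, -0.2914, 0.1166]
orientation: [-3.137, 0.152, 0.001]
contact_force: [-0.0, 0.2, -0.1]
grip_width: 0.0513
gripper_force: 0.0
```

>>> {"name": "servo_tool", "arguments": {"commands": [[[0,0,0],[0,0,0]],[[0,0,0],[0,0,0]],[[0,0,0],[0,0,0]],[[0,0,0],[0,0,0]],[[0,0,0],[0,0,0]],[[0,0,0],[0,0,0]],[[0,0,0],[0,0,0]],[[0,0,0],[0,0,0]],[[0,0,0],[0,0,0]],[[0,0,-0.04],[0,0,0]],[[0,0,-0.1],[0,0,0]],[[0,0,-0.25],[0,0,0]],[[0,0,-0.4],[0,0,0]],[[0,0,-0.6],[0,0,0]],[[0,0,-0.76],[0,0,0]],[[0,0,-0.76],[0,0,0]],[[0,0,-0.76],[0,0,0]]], "claw": 1, "squeeze": 80}}

```text
clock: 16.15
tcp_pos: [0.477, -0.2915, 0.308]
orientation: [3.137, -0.153, 0.002]
contact_force: [0.9, 1.2, -2.8]
grip_width: 0.0129
gripper_force: 78.4
```

```bash
cat > hold.py <<'E'
from h import *
import sys
def hold(tz=0.12):
    im,W=wcloud(); p,Rm,o=pose(); T=((W-p)@Rm)
    T=T[~np.isnan(T[...,0])]
    N=T[(abs(T[:,1])<.03)&(T[:,0]>.004)&(T[:,0]<.05)&(T[:,2]>.02)&(T[:,2]<.12)]
    print('visible below',len(N), np.percentile(N,[2,50,98],axis=0) if len(N) else '')
    q=T[(abs(T[:,1])<.006)&(abs(T[:,0])<.02)&(T[:,2]>-.04)&(T[:,2]<.03)]
    print('neck',len(q), np.percentile(q,[5,50,95],axis=0) if len(q) else '')
    return im
if __name__=='__main__':
    im=hold()
    # rail: axis x=0.6168-0.0672y ; mark point
    plan(([.477,-.18,.31],down(40)),)
E
python3 hold.py
```

```text
visible below 1870 [[ 0.0043 -0.0183  0.0224]
 [ 0.0071 -0.0008  0.0842]
 [ 0.019   0.019   0.1074]]
neck 1843 [[-0.0057 -0.0056 -0.0175]
 [ 0.0063 -0.0001 -0.0126]
 [ 0.0072  0.0054  0.0237]]
t 16.2 p [ 0.4763 -0.2912  0.3064] a -5.6 w 0.0125 F [-0.4  0.3 -2.8]
[-0.041, -0.443, -0.014] [-0.001, 0.001, -0.507] n>=5.3
```

>>> {"name": "servo_tool", "arguments": {"commands": [[[0.1,-0.4,0],[0,0,-0.1]],[[0.1,-0.9,0],[0,0,-0.3]],[[0.1,-0.9,0],[0,0,-0.5]],[[0.1,-0.9,0],[0,0,-0.7]],[[0.1,-0.9,0],[0,0,-0.9]],[[0.1,-0.9,0],[0,0,-0.9]],[[0.1,-0.9,0],[0,0,-0.9]],[[0.1,-0.9,0],[0,0,-0.9]],[[0.1,-0.9,0],[0,0,-0.9]],[[0.1,-0.9,0],[0,0,-0.9]],[[0.1,-0.9,0],[0,0,-0.9]],[[0.1,-0.9,0],[0,0,-0.9]]]}}

```text
clock: 17.4
tcp_pos: [0.5231, -0.0701, 0.3057]
orientation: [-2.486, -1.918, 0.003]
contact_force: [0.8, -0.8, -2.0]
grip_width: 0.0128
gripper_force: 78.6
```

```bash
python3 hold.py; python3 -c "
from h import *
plan(([.548,.126,.30],down(93.85)),([.548,.126,.2635],down(93.85)))"
```

```text
visible below 1715 [[ 0.0042 -0.0184  0.022 ]
 [ 0.0059 -0.0012  0.0864]
 [ 0.0174  0.0183  0.1099]]
neck 1804 [[-0.0068 -0.0054 -0.0156]
 [ 0.0049 -0.     -0.0117]
 [ 0.0057  0.0055  0.0241]]
t 17.4 p [ 0.5233 -0.07    0.306 ] a 75.3 w 0.0128 F [ 0.1  0.8 -2.3]
[-0.472, -0.068, -0.016] [-0.001, 0.001, 0.392] n>=4.1
t 17.4 p [ 0.5233 -0.07    0.306 ] a 75.3 w 0.0128 F [ 0.1  0.8 -2.3]
[0.784, -0.103, 0.024] [-0.001, -0.0, -0.206] n>=4.0
[0.784, -0.103, 0.17] [-0.001, -0.0, -0.206] n>=4.0
```

>>> {"name": "servo_tool", "arguments": {"commands": [[[0.3,-0.1,0.02],[0,0,-0.1]],[[0.784,-0.103,0.02],[0,0,-0.206]],[[0.784,-0.103,0.02],[0,0,-0.206]],[[0.784,-0.103,0.02],[0,0,-0.206]],[[0.784,-0.103,0.1],[0,0,-0.206]],[[0.784,-0.103,0.165],[0,0,-0.206]],[[0.784,-0.103,0.165],[0,0,-0.206]],[[0.784,-0.103,0.165],[0,0,-0.206]]]}}

```text
clock: 18.25
tcp_pos: [0.5483, 0.1259, 0.2657]
orientation: [-2.144, -2.295, 0.001]
contact_force: [0.3, 0.6, -2.1]
grip_width: 0.0128
gripper_force: 78.6
```

```bash
python3 hold.py
python3 - <<'E'
from h import *
plan(([.548,.126,.2635],down(93.85)),([.608,.13,.265],down(93.85)))
im,d=r.grab_frame('scene'); cv2.imwrite('pics/s5.png',cv2.resize(cv2.cvtColor(im,cv2.COLOR_RGB2BGR)[150:280,220:400],(800,578),interpolation=cv2.INTER_CUBIC))
E
```

```text
visible below 1695 [[ 0.0042 -0.0187  0.0219]
 [ 0.0058 -0.0014  0.0867]
 [ 0.0173  0.018   0.11  ]]
neck 1785 [[-0.0071 -0.0053 -0.0153]
 [ 0.0048  0.0001 -0.0114]
 [ 0.0055  0.0054  0.0242]]
t 18.3 p [0.5487 0.1261 0.2664] a 93.9 w 0.0126 F [-0.7 -0.8 -2.2]
[-1.202, -0.369, -0.175] [0.0, -0.0, 0.599] n>=6.3
t 18.3 p [0.5487 0.1261 0.2664] a 93.9 w 0.0126 F [-0.7 -0.8 -2.2]
[-0.0, -0.003, 0.012] [0.0, -0.0, 0.0] n>=0.1
[-0.0, 0.238, 0.006] [0.0, -0.0, 0.0] n>=1.2
```

View pics/s5.png

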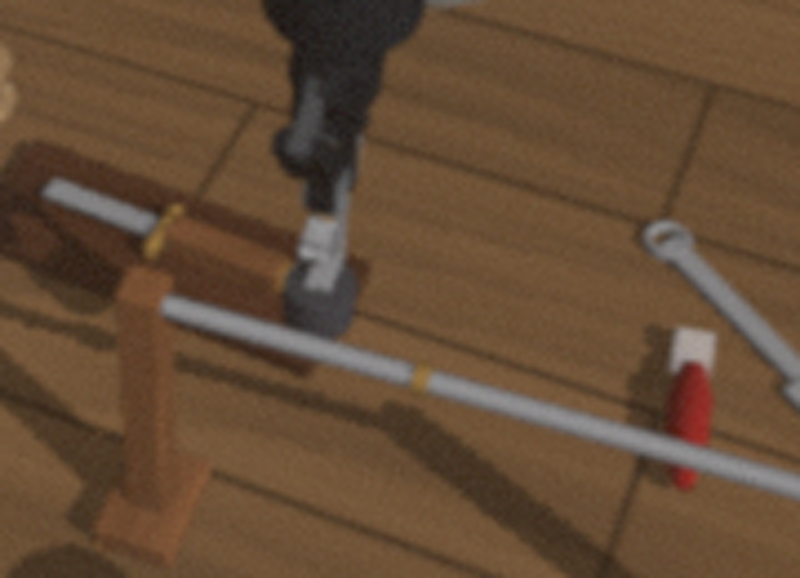

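The hanger's leg (320,265) faces the rail, and the hook spot at (315,345) is well before the band at (420,378). I'll hook it on.

>>> {"name": "servo_tool", "arguments": {"commands": [[[0,0.05,0.004],[0,0,0]],[[0,0.1,0.004],[0,0,0]],[[0,0.15,0.004],[0,0,0]],[[0,0.2,0.004],[0,0,0]],[[0,0.238,0.004],[0,0,0]],[[0,0.238,0.004],[0,0,0]],[[0,0.238,0.004],[0,0,0]],[[0,0.238,0.03],[0,0,0]],[[0,0.238,0.06],[0,0,0]],[[0,0.238,0.08],[0,0,0]],[[0,0.238,0.09],[0,0,0]],[[0,0.238,0.09],[0,0,0]]]}}

```text
clock: 19.55
tcp_pos: [0.6074, 0.1301, 0.2427]
orientation: [-2.143, -2.296, 0.001]
contact_force: [-0.1, 1.0, -1.9]
grip_width: 0.0127
gripper_force: 78.8
```

```bash
python3 hold.py
python3 - <<'E'
from h import *
ry=.372; plan(([.6168-.0672*ry,ry,.2405],down(93.85)))
im,d=r.grab_frame('scene'); cv2.imwrite('pics/s6.png',cv2.resize(cv2.cvtColor(im,cv2.COLOR_RGB2BGR)[150:280,220:400],(800,578),interpolation=cv2.INTER_CUBIC))
E
```

```text
visible below 2823 [[ 0.0043 -0.0181  0.0235]
 [ 0.0138  0.0003  0.0385]
 [ 0.0485  0.0173  0.1027]]
neck 1767 [[-0.0068 -0.0054 -0.0155]
 [ 0.0048 -0.0001 -0.0111]
 [ 0.0056  0.0054  0.0244]]
t 19.6 p [0.6076 0.1302 0.2431] a 93.9 w 0.0125 F [-0.4 -0.8 -0.9]
[-1.202, -0.607, -0.267] [-0.0, 0.0, 0.599] n>=6.9
t 19.6 p [0.6076 0.1302 0.2431] a 93.9 w 0.0125 F [-0.4 -0.8 -0.9]
[0.969, 0.003, 0.01] [-0.0, 0.0, 0.001] n>=4.8
```

View pics/s6.png

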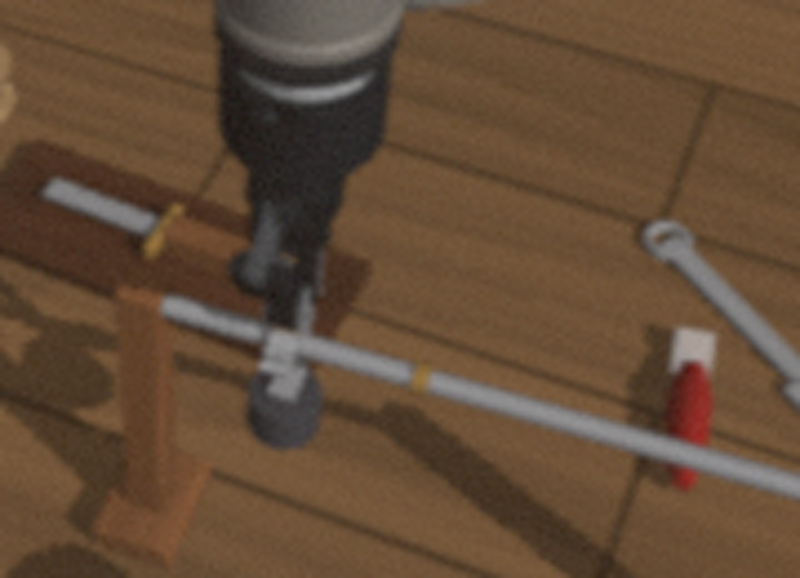

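The hanger is hooked over the rail at (283,345). Sliding it past the band.

>>> {"name": "servo_tool", "arguments": {"commands": [[[0.05,0,0.006],[0,0,0]],[[0.12,0,0.006],[0,0,0]],[[0.2,0,0.006],[0,0,0]],[[0.28,0.001,0.006],[0,0,0]],[[0.36,0.001,0.006],[0,0,0]],[[0.44,0.001,0.006],[0,0,0]],[[0.52,0.002,0.006],[0,0,0]],[[0.6,0.002,0.006],[0,0,0]],[[0.68,0.002,0.006],[0,0,0]],[[0.76,0.003,0.006],[0,0,0]],[[0.84,0.003,0.006],[0,0,0]],[[0.9,0.003,0.006],[0,0,0]],[[0.94,0.003,0.006],[0,0,0]],[[0.94,0.003,0.006],[0,0,0]],[[0.94,0.003,0.006],[0,0,0]]]}}

```text
clock: 21.15
tcp_pos: [0.5924, 0.3644, 0.2417]
orientation: [2.143, 2.296, -0.001]
contact_force: [-0.2, -0.8, -2.4]
grip_width: 0.0126
gripper_force: 78.8
```

```bash
python3 hold.py
python3 - <<'E'
from h import *
ry=.365; plan(([.6168-.0672*ry,ry,.2405],down(93.85)))
E
```

```text
visible below 3099 [[ 0.0045 -0.0181  0.0237]
 [ 0.0155 -0.0002  0.0365]
 [ 0.0491  0.0175  0.1009]]
neck 1759 [[-0.0059 -0.0053 -0.0159]
 [ 0.0055 -0.0002 -0.0113]
 [ 0.0063  0.0054  0.024 ]]
t 21.2 p [0.5927 0.3638 0.2416] a 93.9 w 0.0125 F [-0.7 -0.4 -2. ]
[-2.139, -0.609, -0.271] [0.0, 0.001, 0.599] n>=11.2
t 21.2 p [0.5927 0.3638 0.2416] a 93.9 w 0.0125 F [-0.7 -0.4 -2. ]
[0.005, -0.002, 0.005] [0.0, 0.001, 0.0] n>=0.0
```

>>> {"name": "servo_tool", "arguments": {"commands": [[[0,0,0.006],[0,0,0]],[[0,0,0.008],[0,0,0]],[[0,0,0.008],[0,0,0]],[[0,0,0.008],[0,0,0]]]}}

```text
clock: 21.6
tcp_pos: [0.593, 0.3638, 0.2406]
orientation: [2.144, 2.294, 0.0]
contact_force: [-2.0, -5.0, 5.6]
grip_width: 0.0132
gripper_force: 79.8
```

>>> {"name": "servo_tool", "arguments": {"commands": [[[0,0,0],[0,0,0]],[[0,0,0],[0,0,0]],[[0,0,0],[0,0,0]],[[0,0,0],[0,0,0]],[[0,0,-0.04],[0,0,0]],[[0,0,-0.1],[0,0,0]],[[0,0,-0.2],[0,0,0]],[[0,0,-0.35],[0,0,0]],[[0,0,-0.35],[0,0,0]],[[-0.2,-0.1,-0.35],[0,0,0]],[[-0.4,-0.2,-0.35],[0,0,0]],[[-0.6,-0.2,-0.35],[0,0,0.1]],[[-0.8,-0.2,-0.35],[0,0,0.2]],[[-1,-0.2,-0.35],[0,0,0.3]],[[-1,-0.2,-0.35],[0,0,0.4]],[[-1,-0.2,-0.35],[0,0,0.4]]], "claw": 0.4}}

```text
clock: 23.2
tcp_pos: [0.5603, 0.1091, 0.3285]
orientation: [2.752, 1.511, 0.002]
contact_force: [0.1, -0.2, 0.1]
grip_width: 0.0513
gripper_force: 0.0
```

Run:
```python
from h import *
im,d=r.grab_frame('scene'); W=cloud('scene',d)
cv2.imwrite('pics/s7.png',cv2.resize(cv2.cvtColor(im,cv2.COLOR_RGB2BGR)[120:320,200:460],(780,600),interpolation=cv2.INTER_CUBIC))
F=W[~np.isnan(W[...,0])]
N=F[(F[:,2]>.222)&(F[:,2]<.27)&(F[:,1]>.3)&(F[:,1]<.44)&(F[:,0]>.5)&(F[:,0]<.66)]
print(len(N),N.min(0),np.median(N,0),N.max(0))
plan(([.5433,-.3036,.30],down(-5.5)))
```

```text
118 [0.5861 0.3531 0.2221] [0.599  0.36   0.2464] [0.602  0.3679 0.2569]
t 23.2 p [0.5599 0.1119 0.3285] a 57.9 w 0.0516 F [-1.   0.6 -0.1]
[-1.443, 0.828, 0.113] [0.0, -0.001, 0.704] n>=8.3
```

View pics/s7.png

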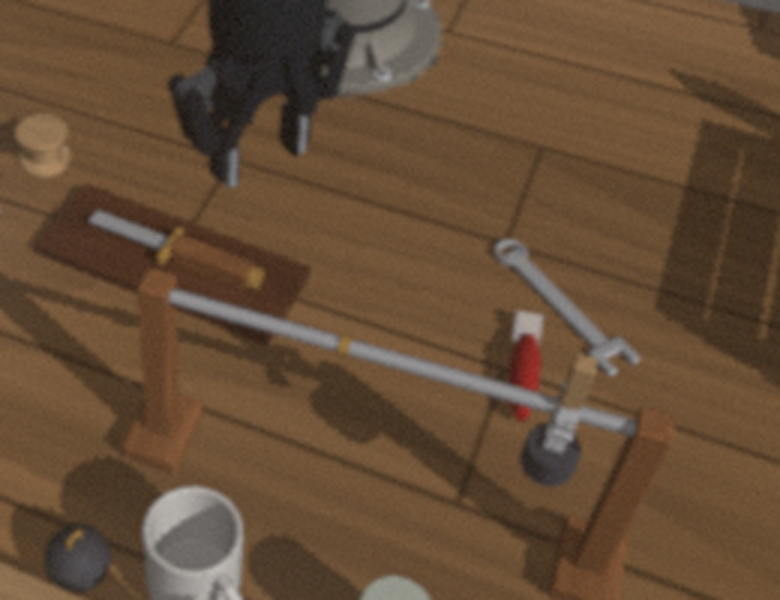

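The first hanger hangs upright at (568,420), between the band (345,345) and the far post. Now the second.

>>> {"name": "servo_tool", "arguments": {"commands": [[[-0.3,0.2,0.1],[0,0,0.1]],[[-0.98,0.56,0.1],[0,0,0.3]],[[-0.98,0.56,0.1],[0,0,0.7]],[[-0.98,0.56,0.1],[0,0,0.7]],[[-0.98,0.56,0.1],[0,0,0.7]],[[-0.98,0.56,0.1],[0,0,0.7]],[[-0.98,0.56,0.1],[0,0,0.7]],[[-0.98,0.56,0.1],[0,0,0.7]],[[-0.98,0.56,0.1],[0,0,0.7]]]}}

```text
clock: 24.15
tcp_pos: [0.5495, -0.1674, 0.3027]
orientation: [-3.138, 0.128, -0.001]
contact_force: [-0.2, 0.6, -0.3]
grip_width: 0.0511
gripper_force: 0.0
```

Run:
```python
from h import *
im,W=wcloud(); F=W[~np.isnan(W[...,0])]
P=F[(F[:,2]>.125)&(F[:,2]<.14)&(abs(F[:,0]-.5433)<.04)&(abs(F[:,1]+.3036)<.04)]
print(len(P),np.median(P,0) if len(P) else '',cv2.minAreaRect(P[:,:2].astype(np.float32)) if len(P) else '')
plan(([.5433,-.3036,.30],down(-5.5)),([.5433,-.3036,.20],down(-5.5)),([.5433,-.3036,.117],down(-5.5)))
```

```text
191 [ 0.5446 -0.3015  0.1335] ((0.543907880783081, -0.3029960095882416), (0.014177464880049229, 0.014153466559946537), 87.54962158203125)
t 24.2 p [ 0.5493 -0.1675  0.3026] a -4.6 w 0.0514 F [0.6 0.1 0.2]
[0.02, 0.544, 0.01] [-0.001, -0.0, 0.01] n>=2.7
[0.019, 0.545, 0.41] [-0.001, -0.0, 0.01] n>=3.4
[0.019, 0.545, 0.742] [-0.001, -0.0, 0.01] n>=4.6
```

>>> {"name": "servo_tool", "arguments": {"commands": [[[0.02,0.25,0],[0,0,0.01]],[[0.02,0.545,0.05],[0,0,0.01]],[[0.02,0.545,0.1],[0,0,0.01]],[[0.02,0.545,0.3],[0,0,0.01]],[[0.02,0.545,0.45],[0,0,0.01]],[[0.02,0.545,0.55],[0,0,0.01]],[[0.02,0.545,0.65],[0,0,0.01]],[[0.02,0.545,0.72],[0,0,0.01]],[[0.02,0.545,0.742],[0,0,0.01]],[[0.02,0.545,0.742],[0,0,0.01]]]}}

```text
clock: 25.2
tcp_pos: [0.5418, -0.3049, 0.1163]
orientation: [-3.137, 0.157, 0.001]
contact_force: [-0.4, 0.0, 0.3]
grip_width: 0.0511
gripper_force: 0.0
```

>>> {"name": "servo_tool", "arguments": {"commands": [[[0,0,0],[0,0,0]],[[0,0,0],[0,0,0]],[[0,0,0],[0,0,0]],[[0,0,0],[0,0,0]],[[0,0,0],[0,0,0]],[[0,0,0],[0,0,0]],[[0,0,0],[0,0,0]],[[0,0,0],[0,0,0]],[[0,0,0],[0,0,0]],[[0,0,-0.04],[0,0,0]],[[0,0,-0.1],[0,0,0]],[[0,0,-0.25],[0,0,0]],[[0,0,-0.4],[0,0,0]],[[0,0,-0.6],[0,0,0]],[[0,0,-0.76],[0,0,0]],[[0,0,-0.76],[0,0,0]],[[0,0,-0.76],[0,0,0]]], "claw": 1, "squeeze": 110}}

```text
clock: 26.9
tcp_pos: [0.5413, -0.3062, 0.3083]
orientation: [3.136, -0.163, 0.003]
contact_force: [-0.4, -0.6, -4.3]
grip_width: 0.0124
gripper_force: 107.7
```

```bash
python3 hold.py; python3 -c "
from h import *
plan(([.523,-.07,.306],down(75)))"
```

```text
visible below 2329 [[ 0.0043 -0.02    0.023 ]
 [ 0.0091 -0.0012  0.084 ]
 [ 0.0226  0.02    0.106 ]]
neck 1859 [[-0.0034 -0.0057 -0.0185]
 [ 0.0084 -0.0001 -0.014 ]
 [ 0.0093  0.0053  0.0221]]
t 26.9 p [ 0.5406 -0.3059  0.3065] a -5.9 w 0.0124 F [ 0.1 -0.5 -3. ]
[-0.305, -0.474, -0.014] [-0.0, 0.001, -0.511] n>=5.3
t 26.9 p [ 0.5406 -0.3059  0.3065] a -5.9 w 0.0124 F [ 0.1 -0.5 -3. ]
[-0.168, -0.931, 0.002] [-0.001, 0.0, -0.899] n>=9.4
```

>>> {"name": "servo_tool", "arguments": {"commands": [[[0,-0.3,0],[0,0,-0.1]],[[-0.1,-0.6,0],[0,0,-0.2]],[[-0.17,-0.93,0],[0,0,-0.4]],[[-0.17,-0.93,0],[0,0,-0.6]],[[-0.17,-0.93,0],[0,0,-0.8]],[[-0.17,-0.93,0],[0,0,-0.9]],[[-0.17,-0.93,0],[0,0,-0.9]],[[-0.17,-0.93,0],[0,0,-0.9]],[[-0.17,-0.93,0],[0,0,-0.9]],[[-0.17,-0.93,0],[0,0,-0.9]],[[-0.17,-0.93,0],[0,0,-0.9]],[[-0.17,-0.93,0],[0,0,-0.9]]]}}

```text
clock: 28.15
tcp_pos: [0.5223, -0.0706, 0.3055]
orientation: [-2.492, -1.91, 0.003]
contact_force: [0.1, -0.5, -2.2]
grip_width: 0.0124
gripper_force: 108.0
```

```bash
python3 hold.py; python3 -c "
from h import *
plan(([.548,.126,.2655],down(93.85)))"
```

```text
visible below 2139 [[ 0.0043 -0.0196  0.0223]
 [ 0.0077 -0.0011  0.0866]
 [ 0.0209  0.0193  0.1082]]
neck 1796 [[-0.0048 -0.0054 -0.0163]
 [ 0.0069  0.     -0.0124]
 [ 0.0078  0.0054  0.0224]]
t 28.2 p [ 0.5225 -0.0705  0.3058] a 75.0 w 0.0124 F [ 0.5  0.2 -3.1]
[-0.47, -0.062, -0.017] [-0.001, 0.001, 0.388] n>=4.1
t 28.2 p [ 0.5225 -0.0705  0.3058] a 75.0 w 0.0124 F [ 0.5  0.2 -3.1]
[0.786, -0.105, 0.161] [-0.001, -0.0, -0.21] n>=4.0
```

>>> {"name": "servo_tool", "arguments": {"commands": [[[0.3,-0.1,0.02],[0,0,-0.1]],[[0.786,-0.105,0.02],[0,0,-0.21]],[[0.786,-0.105,0.02],[0,0,-0.21]],[[0.786,-0.105,0.02],[0,0,-0.21]],[[0.786,-0.105,0.1],[0,0,-0.21]],[[0.786,-0.105,0.165],[0,0,-0.21]],[[0.786,-0.105,0.165],[0,0,-0.21]],[[0.786,-0.105,0.165],[0,0,-0.21]]]}}

```text
clock: 29.0
tcp_pos: [0.5483, 0.1258, 0.2655]
orientation: [-2.144, -2.295, 0.001]
contact_force: [-0.2, -0.2, -1.9]
grip_width: 0.0126
gripper_force: 107.9
```

```bash
python3 hold.py; python3 -c "
from h import *
plan(([.608,.13,.2647],down(93.85)),([.608,.13,.2425],down(93.85)))"
```

```text
visible below 2135 [[ 0.0043 -0.0201  0.0227]
 [ 0.0077 -0.0015  0.0869]
 [ 0.0208  0.019   0.1089]]
neck 1794 [[-0.0047 -0.0054 -0.0159]
 [ 0.0068  0.0001 -0.0118]
 [ 0.0077  0.0055  0.023 ]]
t 29.1 p [0.5488 0.1259 0.2662] a 93.9 w 0.0127 F [ 0.4 -0.1 -1.8]
[-1.201, -0.369, -0.176] [0.0, -0.0, 0.599] n>=6.3
t 29.1 p [0.5488 0.1259 0.2662] a 93.9 w 0.0127 F [ 0.4 -0.1 -1.8]
[0.0, 0.237, 0.006] [0.0, -0.0, 0.0] n>=1.2
[0.0, 0.237, 0.095] [0.0, -0.0, 0.0] n>=1.3
```

>>> {"name": "servo_tool", "arguments": {"commands": [[[0,0.05,0.004],[0,0,0]],[[0,0.1,0.004],[0,0,0]],[[0,0.15,0.004],[0,0,0]],[[0,0.2,0.004],[0,0,0]],[[0,0.238,0.004],[0,0,0]],[[0,0.238,0.004],[0,0,0]],[[0,0.238,0.004],[0,0,0]],[[0,0.238,0.03],[0,0,0]],[[0,0.238,0.06],[0,0,0]],[[0,0.238,0.08],[0,0,0]],[[0,0.238,0.092],[0,0,0]],[[0,0.238,0.092],[0,0,0]]]}}

```text
clock: 30.25
tcp_pos: [0.6075, 0.1301, 0.2419]
orientation: [-2.143, -2.296, 0.001]
contact_force: [-0.2, -0.5, -2.6]
grip_width: 0.0124
gripper_force: 108.0
```

```bash
python3 hold.py
python3 - <<'E'
from h import *
ry=.295; plan(([.6168-.0672*ry,ry,.2405],down(93.85)))
im,d=r.grab_frame('scene'); cv2.imwrite('pics/s8.png',cv2.resize(cv2.cvtColor(im,cv2.COLOR_RGB2BGR)[150:280,220:400],(800,578),interpolation=cv2.INTER_CUBIC))
E
```

```text
visible below 3110 [[ 0.0045 -0.0194  0.0236]
 [ 0.0137  0.0004  0.0379]
 [ 0.0485  0.0181  0.1034]]
neck 1777 [[-0.0047 -0.0055 -0.0161]
 [ 0.0068 -0.0001 -0.0121]
 [ 0.0077  0.0053  0.0226]]
t 30.3 p [0.6077 0.1302 0.2423] a 94.0 w 0.0127 F [-0.2  0.9 -2.2]
[-1.202, -0.607, -0.27] [-0.0, 0.0, 0.599] n>=6.9
t 30.3 p [0.6077 0.1302 0.2423] a 94.0 w 0.0127 F [-0.2  0.9 -2.2]
[0.661, 0.003, 0.007] [-0.0, 0.0, 0.001] n>=3.3
```

View pics/s8.png

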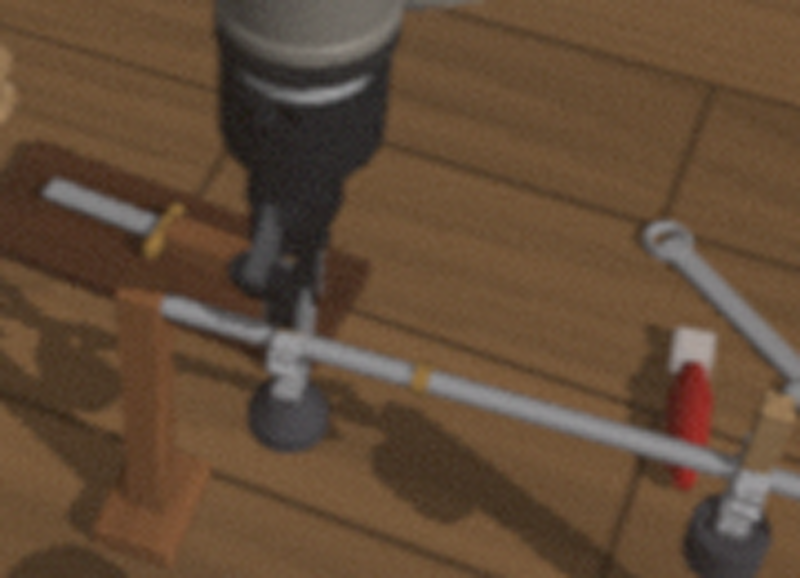

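The second hanger is hooked at (285,345). I'll slide it to y≈0.285.

>>> {"name": "servo_tool", "arguments": {"commands": [[[0.05,0,0.003],[0,0,0]],[[0.12,0,0.003],[0,0,0]],[[0.2,0,0.003],[0,0,0]],[[0.28,0.001,0.003],[0,0,0]],[[0.36,0.001,0.003],[0,0,0]],[[0.44,0.001,0.003],[0,0,0]],[[0.52,0.002,0.003],[0,0,0]],[[0.58,0.002,0.003],[0,0,0]],[[0.62,0.002,0.003],[0,0,0]],[[0.62,0.002,0.003],[0,0,0]],[[0.62,0.002,0.003],[0,0,0]]]}}

```text
clock: 31.45
tcp_pos: [0.5977, 0.2844, 0.2416]
orientation: [2.143, 2.296, -0.001]
contact_force: [-0.4, -0.8, -3.0]
grip_width: 0.0123
gripper_force: 108.1
```

```bash
python3 hold.py
python3 - <<'E'
from h import *
ry=.285; plan(([.6168-.0672*ry,ry,.2405],down(93.85)))
E
```

```text
visible below 3168 [[ 0.0046 -0.0195  0.0238]
 [ 0.0136 -0.0002  0.0372]
 [ 0.0484  0.0185  0.1028]]
neck 1773 [[-0.004  -0.0054 -0.0166]
 [ 0.0076 -0.0001 -0.0124]
 [ 0.0084  0.0053  0.0224]]
t 31.5 p [0.598  0.2838 0.2416] a 93.9 w 0.0126 F [-0.3 -0.6 -3.2]
[-1.818, -0.609, -0.272] [0.0, 0.001, 0.599] n>=9.7
t 31.5 p [0.598  0.2838 0.2416] a 93.9 w 0.0126 F [-0.3 -0.6 -3.2]
[0.005, -0.001, 0.004] [-0.0, 0.001, 0.0] n>=0.0
```

>>> {"name": "servo_tool", "arguments": {"commands": [[[0,0,0.006],[0,0,0]],[[0,0,0.008],[0,0,0]],[[0,0,0.008],[0,0,0]],[[0,0,0.008],[0,0,0]]]}}

```text
clock: 31.9
tcp_pos: [0.5984, 0.284, 0.2401]
orientation: [2.144, 2.295, 0.001]
contact_force: [2.1, -2.4, 0.3]
grip_width: 0.0127
gripper_force: 108.3
```

>>> {"name": "servo_tool", "arguments": {"commands": [[[0,0,0],[0,0,0]],[[0,0,0],[0,0,0]],[[0,0,0],[0,0,0]],[[0,0,0],[0,0,0]],[[0,0,-0.04],[0,0,0]],[[0,0,-0.1],[0,0,0]],[[0,0,-0.2],[0,0,0]],[[0,0,-0.36],[0,0,0]],[[0,0,-0.36],[0,0,0]],[[-0.2,-0.1,-0.36],[0,0,0]],[[-0.4,-0.2,-0.36],[0,0,0.05]],[[-0.6,-0.2,-0.36],[0,0,0.1]],[[-0.8,-0.2,-0.36],[0,0,0.1]],[[-1,-0.2,-0.36],[0,0,0.1]],[[-1,-0.2,-0.36],[0,0,0.1]],[[-1,-0.2,-0.36],[0,0,0.1]]], "claw": 0.4}}

```text
clock: 33.5
tcp_pos: [0.5654, 0.0293, 0.3308]
orientation: [2.321, 2.115, 0.001]
contact_force: [0.0, -0.1, -0.2]
grip_width: 0.0514
gripper_force: 0.0
```

Run:
```python
from h import *
for c in ['scene','top']:
    im,d=r.grab_frame(c); W=cloud(c,d); F=W[~np.isnan(W[...,0])]
    for y in (.25,.33):
        N=F[(F[:,2]>.222)&(F[:,2]<.29)&(F[:,1]>y)&(F[:,1]<y+.075)&(F[:,0]>.5)&(F[:,0]<.66)]
        print(c,len(N),N.min(0),np.median(N,0),N.max(0))
plan(([.533,-.36,.335],down(84.2)),([.527,-.436,.335],down(84.2)))
```

```text
scene 104 [0.5906 0.2761 0.2221] [0.6037 0.2838 0.2472] [0.6062 0.2906 0.2574]
scene 117 [0.585  0.3532 0.2222] [0.599  0.3603 0.2464] [0.602  0.3678 0.257 ]
top 88 [0.589  0.2764 0.2225] [0.5932 0.282  0.2505] [0.6053 0.2904 0.2583]
top 103 [0.5845 0.3533 0.2221] [0.59   0.3576 0.248 ] [0.5993 0.3685 0.2581]
t 33.6 p [0.565  0.0338 0.3307] a 85.0 w 0.0512 F [ 0.2 -0.3 -0.3]
[-1.58, 0.009, -0.019] [0.001, -0.001, 0.009] n>=7.9
[-1.885, 0.011, -0.02] [0.001, -0.001, 0.009] n>=9.4
```

Both necks stand upright, with tops at 0.257 as expected. Next: move behind the lid.

>>> {"name": "servo_tool", "arguments": {"commands": [[[-0.95,0,-0.05],[0,0,0]],[[-0.95,0,-0.05],[0,0,0]],[[-0.95,0,-0.05],[0,0,0]],[[-0.95,0,-0.05],[0,0,0]],[[-0.95,0,-0.05],[0,0,0]],[[-0.95,0,-0.05],[0,0,0]]], "claw": 1, "squeeze": 20}}

```text
clock: 34.2
tcp_pos: [0.5437, -0.2092, 0.3424]
orientation: [2.322, 2.114, -0.002]
contact_force: [0.2, -0.6, -0.9]
grip_width: -0.0003
gripper_force: 0.0
```

>>> {"name": "servo_tool", "arguments": {"commands": [[[-0.95,0,0],[0,0,0]],[[-0.95,0,0],[0,0,0]],[[-0.95,0,0],[0,0,0]],[[-0.95,0,0],[0,0,0]],[[-0.95,0,0],[0,0,0]],[[-0.95,0,0],[0,0,0]]]}}

```text
clock: 34.8
tcp_pos: [0.5225, -0.4452, 0.3413]
orientation: [2.322, 2.116, -0.002]
contact_force: [-0.2, 0.3, 0.0]
grip_width: -0.0005
gripper_force: 0.0
```

Run:
```python
from h import *
tx=np.array([-.101,-.995]);C=np.array([.540,-.3063])
plan(([*(C+.13*tx),.33],down(84.2)),([*(C+.13*tx),.26],down(84.2)))
```

```text
t 34.8 p [ 0.5225 -0.4452  0.3413] a 84.7 w -0.0005 F [-0.2  0.3  0. ]
[0.04, 0.014, 0.045] [-0.001, 0.001, 0.005] n>=0.3
[0.04, 0.014, 0.325] [-0.001, 0.001, 0.005] n>=1.6
```

>>> {"name": "servo_tool", "arguments": {"commands": [[[0.01,0.014,0.16],[0,0,0]],[[0.01,0.014,0.325],[0,0,0]],[[0.01,0.014,0.325],[0,0,0]],[[0.1,0.014,0.325],[0,0,0]],[[0.188,0.014,0.325],[0,0,0]],[[0.25,0.014,0.325],[0,0,0]],[[0.308,0.014,0.325],[0,0,0]],[[0.366,0.014,0.34],[0,0,0]],[[0.424,0.014,0.357],[0,0,0]],[[0.475,0.014,0.388],[0,0,0]],[[0.524,0.014,0.422],[0,0,0]],[[0.562,0.014,0.47],[0,0,0]],[[0.6,0.014,0.516],[0,0,0]],[[0.62,0.014,0.56],[0,0,0]],[[0.64,0.014,0.604],[0,0,0]],[[0.652,0.014,0.65],[0,0,0]],[[0.656,0.014,0.68],[0,0,0]],[[0.656,0.014,0.7],[0,0,0]],[[0.656,0.014,0.706],[0,0,0]],[[0.656,0.014,0.706],[0,0,0]]]}}

```text
clock: 36.8
tcp_pos: [0.5409, -0.2783, 0.1657]
orientation: [-2.317, -2.121, 0.0]
contact_force: [-0.8, 0.4, -0.3]
grip_width: 0.0002
gripper_force: 0.0
```

```bash
python3 lid.py
```

```text
top far [(np.float64(-0.07), 0.15), (np.float64(-0.05), 0.15), (np.float64(-0.03), 0.15), (np.float64(-0.01), 0.149), (np.float64(0.01), 0.149), (np.float64(0.03), None), (np.float64(0.05), None), (np.float64(0.07), None), (np.float64(0.09), None), (np.float64(0.11), None)]
top near [(np.float64(-0.07), 0.149), (np.float64(-0.05), 0.151), (np.float64(-0.03), 0.24), (np.float64(-0.01), 0.241), (np.float64(0.01), 0.153), (np.float64(0.03), 0.152), (np.float64(0.05), 0.15), (np.float64(0.07), 0.147), (np.float64(0.09), None), (np.float64(0.11), None)]
scene far [(np.float64(-0.07), 0.149), (np.float64(-0.05), 0.151), (np.float64(-0.03), 0.239), (np.float64(-0.01), 0.151), (np.float64(0.01), 0.151), (np.float64(0.03), 0.15), (np.float64(0.05), 0.149), (np.float64(0.07), 0.147), (np.float64(0.09), None), (np.float64(0.11), None)]
scene near [(np.float64(-0.07), 0.149), (np.float64(-0.05), 0.152), (np.float64(-0.03), 0.238), (np.float64(-0.01), 0.15), (np.float64(0.01), 0.148), (np.float64(0.03), 0.15), (np.float64(0.05), None), (np.float64(0.07), None), (np.float64(0.09), None), (np.float64(0.11), None)]
t 36.9 p [ 0.5411 -0.2786  0.166 ] a 84.9 w 0.0003 F [-0.8  0.3  0.3]
```

>>> {"name": "servo_tool", "arguments": {"commands": [[[0,0,0.004],[0,0,0]],[[0,0,0.008],[0,0,0]],[[0,0,0.01],[0,0,0]],[[0,0,0.01],[0,0,0]]]}}

```text
clock: 37.3
tcp_pos: [0.5413, -0.2786, 0.165]
orientation: [2.317, 2.12, -0.0]
contact_force: [-4.4, 0.6, 10.6]
grip_width: -0.0002
gripper_force: 5.5
```

>>> {"name": "servo_tool", "arguments": {"commands": [[[0,0,-0.1],[0,0,0]],[[0,0,-0.3],[0,0,0]],[[0,0,-0.7],[0,0,0]],[[-0.4,0,-0.8],[0,0,0]],[[-0.8,0.3,-0.8],[0,0,0]],[[-0.9,0.3,-0.8],[0,0,0]],[[-0.9,0.3,-0.8],[0,0,0]],[[-0.9,0.3,-0.8],[0,0,0]]]}}

```text
clock: 38.1
tcp_pos: [0.5947, -0.5064, 0.3631]
orientation: [2.317, 2.12, -0.0]
contact_force: [0.9, -0.6, 0.2]
grip_width: -0.0001
gripper_force: 0.0
```

```bash
python3 a.py | grep -E "^(spike|plug|mug|jar|spool|wrench|cannon|board)"; python3 fit.py | grep -E "lid|handle|board"
python3 - <<'E'
from h import *
W=np.load('top.npy'); F=W[~np.isnan(W[...,0])]
C=np.array([.540,-.3063]); tx=np.array([-.101,-.995]); q=F[:,:2]-C; s=q@tx; t=q@np.array([.995,-.101])
P=F[(abs(s)<.06)&(abs(t)<.1)&(F[:,2]>.12)&(F[:,2]<.17)]; print('lid slope',np.polyfit((P[:,:2]-C)@tx,P[:,2],1))
im=cv2.imread('pics/scene0.png'); cv2.imwrite('pics/s9.png',cv2.resize(im,(800,600),interpolation=cv2.INTER_CUBIC))
plan()
E
```

```text
board [257.2 207.4] 0.55 [ 0.4345 -0.0264  0.0133]
spike [354.8 246.9] 0.71 [0.6055 0.2888 0.2078]
spike [259.6 200. ] 0.69 [ 0.4239 -0.0212  0.036 ]
spike_tip [260.1 310.7] 0.72 [0.7674 0.1378 0.0835]
spike_tip [233.2 193.6] 0.64 [ 0.4275 -0.1098  0.0269]
cannonball1 [227.8 307.6] 0.76 [0.7749 0.0581 0.047 ]
cannonball1 [212.9 172.7] 0.67 [ 0.3619 -0.2172  0.0155]
plug [372.1 245.9] 0.82 [0.444  0.3196 0.0253]
mug [263.3 313.2] 0.65 [0.7658 0.1444 0.0765]
mug [225.8 311.4] 0.28 [0.7813 0.0557 0.0414]
jar [323.9 335.7] 0.65 [0.752  0.2848 0.0597]
jar [262.8 310.7] 0.56 [0.7637 0.1435 0.0815]
spool [215.6 172.6] 0.63 [ 0.3579 -0.2083  0.0154]
spool [188.6 284.3] 0.24 [ 0.7522 -0.0651  0.034 ]
wrench [387.6 223. ] 0.82 [0.329  0.341  0.0048]
board [272.4 244.7] 0.56 [ 0.4208 -0.0228  0.0361]
spike [269.8 242.3] 0.62 [ 0.4292 -0.0186  0.0384]
spike_tip [308.7 239.1] 0.69 [ 0.4241 -0.1259  0.0146]
spike_tip [145.9 258.7] 0.46 [0.4339 0.3144 0.0195]
cannonball1 [277.2 132.9] 0.63 [ 0.7241 -0.0834  0.0509]
cannonball1 [233.  132.8] 0.56 [0.743  0.0378 0.0472]
plug [144.3 262.6] 0.66 [0.423
[... 366 characters left out ...]
8105409145355), (0.13939012587070465, 0.2311755269765854), 84.21818542480469)
board 1485 [[ 0.3685 -0.1572]
handle 218 [0.4294 0.0137 0.0351] 0.03769423158666206 ((0.42586639523506165, -0.015732645988464355), (0.04094673693180084, 0.16064435243606567), 3.739367723464966)
top lid 4848 0.1464292974107982 ((0.5387815237045288, -0.3064810335636139), (0.14025287330150604, 0.2286088615655899), 83.78771209716797)
board 2963 [[ 0.3691 -0.1564]
handle 328 [0.4258 0.0125 0.0358] 0.03884342222666846 ((0.4255531430244446, -0.022360481321811676), (0.17279578745365143, 0.03983530029654503), 80.1506118774414)
lid slope [-0.0032  0.1467]
t 39.9 p [ 0.5947 -0.5043  0.3623] a 85.0 w -0.0001 F [-0.1 -0.  -0.1]
```

View pics/s9.png

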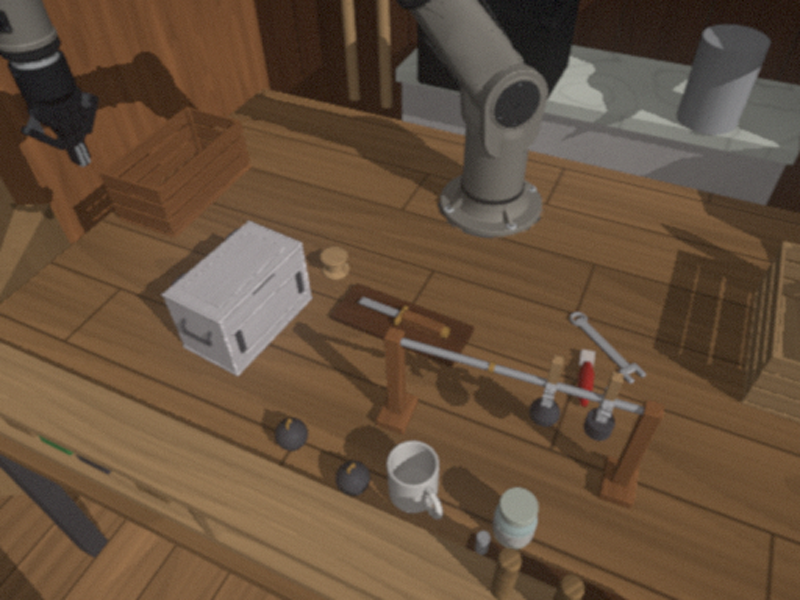

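The tin is shut at (240,295) and the spike lies on the board at (400,318). Both hangers hang past the band (490,367), at (550,385) and (605,395). The bystanders haven't moved, so I'm handing in.

```bash
python3 -c "
from bench import r
print(r.hand_in())"
```

```text
the job is handed in; nothing more can be done
None
```

The job is handed in, with no verdict returned: both hangers that were in the tin (the far place was empty) hang on the rail between the band and the far post, the tin is shut, the spike lies on its board, and nothing else was moved.

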